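# Make up the seasoning tray

## Task

Make up the seasoning tray: take the salt mill out of the tray's small pocket and set it aside, then seat the stone slab (round end to the bevelled end) and the four-well rack fully home, flat and square in their pockets. Then put every spice jar there is upright into a well of the rack, one jar to a well, and stand the salt mill upright in the middle of the slab. Leave the oil bottle, mug, garlic and lidded pot where they are.

Things in the scene. Friction and masses are not known exactly. Their poses are not given: they have to be found in the camera images.
- tray: Wooden serving tray, fixed, 180 (x) x 260 (y) x 18 mm high, with two flat pockets, each 10 mm deep (floor 8 mm above the worktop). Origin at the centre of its underside; its yaw is the tray's. The big rectangular pocket (149 x 131 mm) lies towards its +y, the small one (135 x 69 mm) towards its -y; the long sides of both run along the tray's x
- rack_pocket (a point): Centre of the floor of the big pocket (axes as the tray's): 149 mm along x, 131 mm along y, 10 mm deep; takes the rack with 2.5 mm to spare on each side
- slab_pocket (a point): Centre of the floor of the small pocket (axes as the tray's): 135 mm along x, 69 mm along y, 10 mm deep; takes the slab with 2.5 mm to spare on each side. Its two corners at the +x end are bevelled for the slab's round end, those at the -x end are square, so the slab goes in only with its round end to +x
- rack: Loose light wooden block, 144 (x) x 126 (y) x 34 mm, about 0.35 kg, with four round wells and an upright grip fin at the middle: fin 12 mm thick (x), 22 mm wide (y), rising 45 mm above the block (top 79 mm above the underside); grip it across its 12 mm. Origin at the centre of the underside. It fits its pocket either way round (half a turn)
- fin_top (a point): Centre of the top of the rack's grip fin, 79 mm above the rack's underside
- well0 (a point): Centre of the floor of rack well 0: well 47 mm in diameter, 24 mm deep, floor 10 mm above the rack's underside; at x = -42, y = -33 mm of the rack
- well1 (a point): Centre of the floor of rack well 1: well 47 mm in diameter, 24 mm deep, floor 10 mm above the rack's underside; at x = -42, y = 33 mm of the rack
- well2 (a point): Centre of the floor of rack well 2: well 47 mm in diameter, 24 mm deep, floor 10 mm above the rack's underside; at x = 42, y = -33 mm of the rack
- well3 (a point): Centre of the floor of rack well 3: well 47 mm in diameter, 24 mm deep, floor 10 mm above the rack's underside; at x = 42, y = 33 mm of the rack
- slab: Loose dark flat stone slab, 130 (x) x 64 (y) x 19 mm, about 0.35 kg: its +x end is a half circle of 32 mm radius, its -x end is square. Grip it across its 64 mm. Origin at the centre of its underside. Seated, its upper 9 mm stand above the tray
- jar0: round glass spice jar with a dark screw cap, 41 mm in diameter, 105 mm tall, about 0.11 kg, standing upright; may be absent (None). Origin at the centre of its underside, z up
- jar1: round glass spice jar with a dark screw cap, 41 mm in diameter, 105 mm tall, about 0.11 kg, standing upright; may be absent (None). Origin at the centre of its underside, z up
- jar2: round glass spice jar with a dark screw cap, 41 mm in diameter, 105 mm tall, about 0.11 kg, standing upright; may be absent (None). Origin at the centre of its underside, z up
- jar3: round glass spice jar with a dark screw cap, 41 mm in diameter, 105 mm tall, about 0.11 kg, standing upright; may be absent (None). Origin at the centre of its underside, z up
- mill: Salt mill with a grey top, 44 mm across, 90 mm tall (narrower, 34 mm, above 74 mm), 0.1 kg, its foot slightly rounded so that standing it reads up to 0.04 rad off upright; at the start it stands upright in the tray's small pocket. Origin at the centre of its underside, z up
- oil_bottle: Bystander: oil bottle, 61 mm across, 271 mm tall, origin under its centre
- mug: Bystander: small mug, 60 x 87 (with handle) x 50 mm, origin under its centre
- garlic: Bystander: garlic bulb, about 50 mm, origin under its centre
- pot: Bystander: round lidded pot, 63 mm in diameter, 34 mm high, origin under its centre
There are look-alikes about, which are no part of the job. Leave any orange look-alike of the jar0 alone.

How it is judged:
By the outcome, as a careful person would: the job done as asked, in the order asked, and still so for the second after the job is handed in, with the robot touching nothing.
Of jar0, jar1, jar2, jar3 only 2 to 4 are there at a start; the rules pass over those that are not, and their reading is None.
At some moment in a run one of rack, slab may be knocked a few centimetres aside while the robot is not near it.
Once in a run the grip may slacken for a moment while it holds something.
It also fails if it takes over 210 s, if anything falls off the work surface, if the arm or the gripper's body presses on something with over 40 N, if the wrist force passes 120 N, or if a joint passes its speed limit or range.

## Robot

A 6-joint arm with a two-finger parallel gripper is mounted at the origin on a cart in front of the work surface, level with it; the furniture and walls round the work are solid. World frame = base frame: x ahead of the robot, y to its left, z up, the work surface at z = 0. Lengths are in mm, angles in rad, forces in N, time in s.
With the tool pointing down it reaches from about 350 to 875 mm from the base axis. Payload 4.2 kg.
Tool frame: the origin (TCP) lies at the very end of the fingers, on their centre line; the grasp point (between the pads) lies 19 mm behind it (arm.pinch_z is the distance from the TCP to the grasp point, in mm); x points along the fingers, y is the direction in which the jaws open and shut, and the axes are right-handed (so a half turn about x gives the same grasp; the last joint's range is limited). The gripper opens to 85 mm and grips with 20 to 120 N. Pads are 22 mm wide; open, the fingers measure 114 mm over their backs; the gripper's body (76 mm by 85 mm) begins 54 mm behind the grasp point. The pads swing forward as they close: fully open they stand 13 mm farther back than shut.
Start: joints at [-1.031, 0.385, 0.008, 0, -1.194, -0.259], TCP at [173.219, -600.495, 231.312] pointing down, gripper open.
Joint ranges: [-3.14, 3.14], [-1.21, 2.06], [-1.07, 1.41], [-3.16, 2.05], [-2.99, -0.16], [-3.1, 3.1]. Speed limits (rad/s): [2.79, 2.79, 3.14, 3.14, 3.14, 3.14].

## Interface

Orientations are given as a unit quaternion [x, y, z, w].
In Python, from bench import arm gives the robot as it stands.
- The arm moves only by the tool drive_tool, never from a script. Its argument "motion" is a list of rows, each a list of 4 numbers: the shift along the tool's x, y, z in mm, then the turn about the tool's x in degrees. In form: [[dx, dy, dz, spin], ...]. A call has 1 to 10 rows; each row shifts and turns the commanded pose from where the row before left it, along the tool's axes as they then stand; what a row does not reach is not made up. A row lasts 1/12 s, in which the tool goes at most 41.7 mm and 7.16 degrees, less where a joint would pass 70% of its speed; a pose out of reach is approached as far as the arm can. A call with a gripper value outside its range is refused whole. "grip" is the finger opening in mm, from 0 to 85.4, set as the call begins (left out, the last holds). The fingers move at their own pace and stop on an object; the grip force is fixed at half the most. Time passes only in rows, so rows that do not move let the fingers close. It gives the time, the measured TCP pose, the force and the opening at its end, in the units of the state.
- arm.read_state(): the state, without advancing time (a new reading comes with each control period).
- arm.get_image(name): name is "scene" or "top" or "wrist"; returns the picture (384x512x3 uint8, red, green, blue); there is no depth.
- arm.calibration(name): a dict with "K" (3x3 intrinsics, pixels), "eye" and "attitude" of the camera in the world; the wrist camera has in their place "T_tool_cam" (4x4, takes a point from camera to tool coordinates, whose origin is the TCP and whose axes are the tool frame's). Camera axes: x right, y up, looking along -z (the intrinsics and any distortion apply to the point x, -y, -z); pixel columns grow to the right and rows downward; lengths in mm; the calibration is good to about 2 mm. A picture is of the moment at which its call begins: read the wrist's pose just before it. calibration takes no time and is no camera call.
- arm.job_done(): hands the job in, once; it reports no verdict.
The state is a dict: "clock": time; "joints": joint angles; "joint_vel": joint speeds; "joint_efforts": joint torques, N m; "position": TCP position; "ee_rot": TCP orientation; "contact_force": force on the tool from outside, world axes, zero at the start; "wrist_torque": the same for the moment, N m; "gripper_width": finger opening in mm.
Only numpy, scipy, OpenCV 4.12 (cv2) and the standard library are available. Lean on these libraries where they do the work, as an engineer would, in place of code of your own. Each camera call takes 0.05 s, during which the arm holds its last target. There are 200 camera calls.

## Working session

There is one attempt and no reset: what is moved stays moved. The work goes in short steps, Python scripts to look and compute and a tool call to move; the robot and the scene stay as the last step left them, time stands still between calls to the robot, and variables do not carry over. Pictures are saved under pics/ and viewed, about 12 in all and at most 16, crops included, and the job is handed in when it is done.

Besides the shell and the picture viewer there is one more tool, called after ">>>" in YAML: its name, and indented under it one key for each argument. drive_tool: Moves the arm, as the interface text tells. Its arguments: {"type":"object","properties":{"motion":{"type":"array"},"grip":{"type":"number"}},"required":["motion"]}

```bash
ls; mkdir -p pics; python3 - <<'E'
from bench import arm
import cv2
s=arm.read_state();print({k:s[k] for k in s})
for n in("scene","top","wrist"):
    c=arm.calibration(n);print(n,c)
    cv2.imwrite(f"pics/a_{n}.png",arm.get_image(n)[:,:,::-1])
print(arm.pinch_z)
E
```

```text
pics
{'clock': 0.0, 'joints': array([-1.03137348e+00,  3.85568362e-01,  6.58373714e-03, -5.20271927e-04,
       -1.19398662e+00, -2.58581935e-01]), 'joint_vel': array([ 0.00049328, -0.00145727, -0.00081575,  0.00052898,  0.0012791 ,
       -0.00172059]), 'joint_efforts': array([-7.50273239e-05, -3.92287409e+01,  1.88397914e+01,  4.18631360e+00,
       -4.64227822e-03, -3.40176463e-06]), 'position': array([ 173.06958992, -599.93390622,  230.19482909]), 'ee_rot': array([-0.09812404,  0.70029716,  0.09967398,  0.70001476]), 'contact_force': array([-0.13933849, -0.61205048, -0.89785384]), 'wrist_torque': array([ 0.01614299, -0.00479593, -0.01519271]), 'gripper_width': 85.56014427587539}
scene {'K': array([[388.84652557,   0.        , 257.98531357],
       [  0.        , 388.84652557, 185.50189854],
       [  0.        ,   0.        ,   1.        ]]), 'eye': array([  17.9122277 , 1018.79866789,  555.71065661]), 'attitude': array([-0.13406162,  0.53792381,  0.80361043, -0.21650805])}
top {'K': array([[443.43772357,   0.        , 263.21825852],
       [  0.        , 443.43772357, 189.08529016],
       [  0.        ,   0.        ,   1.        ]]), 'eye': array([ 450.03163231,    9.45177231, 1362.63141706]), 'attitude': array([ 0.03516284, -0.01807908, -0.69886472,  0.71416022])}
wrist {'K': array([[305.32470258,   0.        , 249.67222457],
       [  0.        , 305.32470258, 195.70497613],
       [  0.        ,   0.        ,   1.        ]]), 'T_tool_cam': array([[-8.12935638e-04,  2.71633202e-01, -9.62400511e-01,
        -1.42476819e+02],
       [ 9.99999630e-01, -5.04814243e-05, -8.58943609e-04,
        -9.07922587e-01],
       [-2.81900951e-04, -9.62400853e-01, -2.71633060e-01,
        -6.90731102e+01],
       [ 0.00000000e+00,  0.00000000e+00,  0.00000000e+00,
         1.00000000e+00]])}
18.700000000000003
```

View pics/a_top.png

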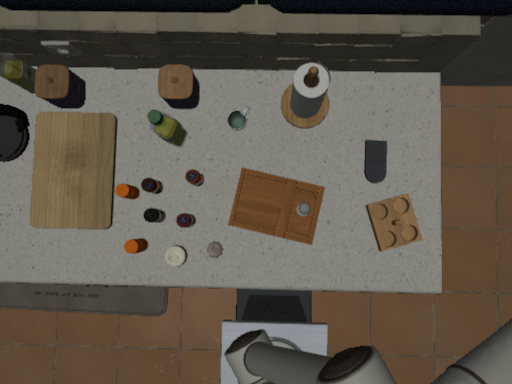

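View pics/a_scene.png

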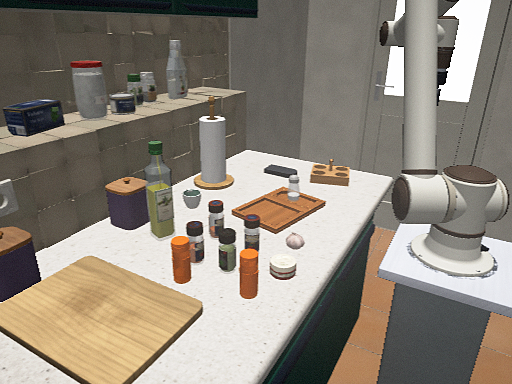

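```bash
cat > h.py <<'E'
from bench import arm
import cv2, numpy as np
from scipy.spatial.transform import Rotation as R
def cam(n):
    c=arm.calibration(n)
    if n!="wrist": return c["K"],R.from_quat(c["attitude"]).as_matrix(),np.array(c["eye"])
    s=arm.read_state(); Rt=R.from_quat(s["ee_rot"]).as_matrix(); T=c["T_tool_cam"]
    return c["K"],Rt@T[:3,:3],Rt@T[:3,3]+s["position"]
def shot(n,name=None):
    c=cam(n); im=arm.get_image(n)[:,:,::-1].copy()
    if name: cv2.imwrite(f"pics/{name}.png",im)
    return im,c
def ray(c,uv,z):
    K,A,e=c; uv=np.atleast_2d(np.asarray(uv,float))
    d=np.c_[(uv[:,0]-K[0,2])/K[0,0],-(uv[:,1]-K[1,2])/K[1,1],-np.ones(len(uv))]@A.T
    return (e+d*((z-e[2])/d[:,2])[:,None])[:,:2]
def proj(c,P):
    K,A,e=c; p=(np.atleast_2d(P)-e)@A
    return np.c_[K[0,2]-K[0,0]*p[:,0]/p[:,2],K[1,2]+K[1,1]*p[:,1]/p[:,2]]
def blobs(m,amin=60,amax=1e9):
    cs,_=cv2.findContours(m.astype(np.uint8),cv2.RETR_EXTERNAL,cv2.CHAIN_APPROX_NONE)
    return [c.reshape(-1,2) for c in cs if amin<cv2.contourArea(c)<amax]
def go(xyz,yaw=None):
    """shift needed, tool axes, after the spin (do the spin FIRST, in its own rows); yaw=jaw axis direction deg, mod 180"""
    s=arm.read_state(); Rt=R.from_quat(s["ee_rot"]); y=Rt.as_matrix()[:,1]
    cur=np.degrees(np.arctan2(y[1],y[0])); sp=0
    if yaw is not None: sp=-((yaw-cur+90)%180-90)  # tool x points down
    R2=Rt*R.from_rotvec([np.radians(sp),0,0])
    d=np.asarray(xyz)-s["position"]
    print("pos",s["position"].round(1),"jaw",cur.round(1),"tilt",Rt.as_matrix()[2,:].round(3),"j6",s["joints"][5].round(2),"F",s["contact_force"].round(1),"w",s["gripper_width"].round(1),"t",round(s["clock"],1))
    print("spin",round(sp,2),"then shift",R2.inv().apply(d).round(1))
E
python3 - <<'E'
from h import *
im,c=shot("top"); hsv=cv2.cvtColor(im,cv2.COLOR_BGR2HSV)
for p in [(277,206),(260,190),(375,160),(394,222),(304,209),(151,185),(194,177),(153,215),(185,220),(126,190),(330,200)]: print(p,hsv[p[1],p[0]])
big=cv2.resize(im[90:280,100:440],None,fx=2.35,fy=2.35,interpolation=cv2.INTER_CUBIC);cv2.imwrite("pics/b.png",big)
for p,z in [((277,206),18),((375,160),19),((394,222),79),((304,209),90),((151,185),105),((194,177),105),((153,215),105),((185,220),105),((126,190),105),((134,246),105),((238,120),50),((215,250),50),((176,256),34),((155,118),271)]: print(p,ray(c,p,z).round(0))
E
```

```text
(277, 206) [ 13 161 103]
(260, 190) [ 13 164 104]
(375, 160) [120  16  48]
(394, 222) [ 19 132  56]
(304, 209) [ 40   7 110]
(151, 185) [115 139  44]
(194, 177) [141  75  44]
(153, 215) [160  96  16]
(185, 220) [110 142  52]
(126, 190) [ 13 228 152]
(330, 200) [ 23  18 129]
(277, 206) [[501.   0.]]
(375, 160) [[ 647. -294.]]
(394, 222) [[ 460. -336.]]
(304, 209) [[491. -77.]]
(151, 185) [[550. 363.]]
(194, 177) [[575. 240.]]
(153, 215) [[464. 353.]]
(185, 220) [[452. 261.]]
(126, 190) [[534. 434.]]
(134, 246) [[375. 404.]]
(238, 120) [[756. 123.]]
(215, 250) [[366. 180.]]
(176, 256) [[344. 299.]]
(155, 118) [[706. 313.]]
```

View pics/b.png

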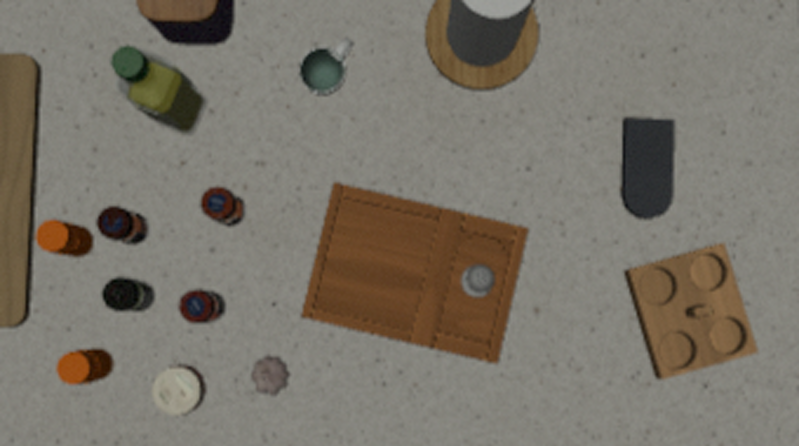

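```bash
cat > meas.py <<'E'
from h import *
def rect(c,pts,z):
    w=ray(c,pts,z).astype(np.float32); (x,y),(a,b),t=cv2.minAreaRect(w)
    if a<b: a,b,t=b,a,t+90
    return np.round([x,y,a,b,(t+90)%180-90],1)   # angle of the long axis
def top():
    im,c=shot("top"); hsv=cv2.cvtColor(im,cv2.COLOR_BGR2HSV); H,S,V=cv2.split(hsv)
    roi=np.zeros(H.shape,bool); roi[100:285,200:438]=1
    k=np.ones((3,3),np.uint8)
    wood=cv2.morphologyEx(((S>90)&(H>5)&(H<28)&roi).astype(np.uint8),cv2.MORPH_CLOSE,k)
    for b in blobs(wood,400):
        print("wood top18",rect(c,b,18),"top34",rect(c,b,34))
    dark=((V<70)&(S<60)&roi&(np.arange(512)[None]>335))
    for b in blobs(dark,300):
        print("slab",rect(c,b,19), "centroid",ray(c,b,19).mean(0).round(0))
    return im,c,hsv
if __name__=="__main__": top()
E
python3 meas.py
```

```text
wood top18 [ 460.1 -350.4  144.1  131.6   17.4] top34 [ 460.  -346.1  142.3  130.    17.4]
wood top18 [502.1   2.9 258.  177.9  77.9] top34 [501.5   3.  254.9 175.8  77.9]
wood top18 [786.9 -78.5 144.6  84.4 -89.1] top34 [782.9 -77.5 142.8  83.4 -89.1]
slab [ 643.2 -294.5  128.    64.7   -1.6] centroid [ 649. -294.]
```

```bash
python3 -c "
from h import *
go([491,-77,220],-12.1)"
```

```text
Traceback (most recent call last):
  File "h.py", line 30, in go
    print("pos",s["position"].round(1),"jaw",cur.round(1),"tilt",Rt.as_matrix()[2,:].round(3),"j6",s["joints"][5].round(2),"F",s["contact_force"].round(1),"w",s["gripper_width"].round(1),"t",round(s["clock"],1))
                                                                                                                                                               ^^^^^^^^^^^^^^^^^^^^^^^^
AttributeError: 'float' object has no attribute 'round'
```

```bash
sed -i 's/"w",s\["gripper_width"\].round(1)/"w",round(float(s["gripper_width"]),1)/; s/,"j6",s\["joints"\]\[5\].round(2)/,"j6",round(float(s["joints"][5]),2)/' h.py; python3 -c "
from h import *
go([491,-77,220],-12.1)"
```

```text
pos [ 173.2 -600.3  230.8] jaw 106.1 tilt [-1.     0.001 -0.   ] j6 -0.26 F [ 0.   0.4 -0.6] w 85.5 t 0.2
spin -61.81 then shift [  11.2 -201.1  578.2]
```

>>> drive_tool:
  motion:
    - [0,0,0,-7]
    - [0,0,0,-7]
    - [0,0,0,-7]
    - [0,0,0,-7]
    - [0,0,0,-7]
    - [0,0,0,-7]
    - [0,0,0,-7]
    - [0,0,0,-7]
    - [0,0,0,-5.8]

```text
clock: 1.0
position: [173.2, -600.4, 231.1]
ee_rot: [-0.446, 0.549, 0.446, 0.549]
contact_force: [-0.3, -0.8, -0.1]
gripper_width: 85.0
```

>>> drive_tool:
  motion:
    - [1,-12,34,0]
    - [1,-12,34,0]
    - [1,-12,34,0]
    - [1,-12,34,0]
    - [1,-12,34,0]
    - [1,-12,34,0]
    - [1,-12,34,0]
    - [1,-12,34,0]
    - [1,-12,34,0]
    - [1,-12,34,0]

```text
clock: 1.83
position: [362.4, -291.6, 221.5]
ee_rot: [-0.445, 0.55, 0.444, 0.55]
contact_force: [0.7, -1.2, -0.3]
gripper_width: 85.2
```

>>> drive_tool:
  motion:
    - [0,-12,34,0]
    - [0,-12,34,0]
    - [0,-12,34,0]
    - [0,-12,34,0]
    - [0,-12,34,0]
    - [0,-12,34,0]
    - [0,-12,34,0]
    - [0,0,0,0]
    - [0,0,0,0]

```text
clock: 2.58
position: [494.6, -76.6, 221.0]
ee_rot: [-0.445, 0.549, 0.445, 0.549]
contact_force: [-0.3, 0.5, -0.3]
gripper_width: 85.1
```

```bash
python3 -c "
from h import *
go([491,-77,220],-12.1)
im,c=shot('wrist','w1')
print(proj(c,[[491,-77,98],[491,-77,8]]))"
```

```text
pos [494.6 -76.6 221. ] jaw 168.1 tilt [-1.     0.001 -0.   ] j6 -0.38 F [-0.3  0.5 -0.3] w 85.1 t 2.6
spin 0.16 then shift [ 1.   3.4 -1.1]
[[253.51335157 188.75390654]
 [252.53616767 169.69617707]]
```

View pics/w1.png

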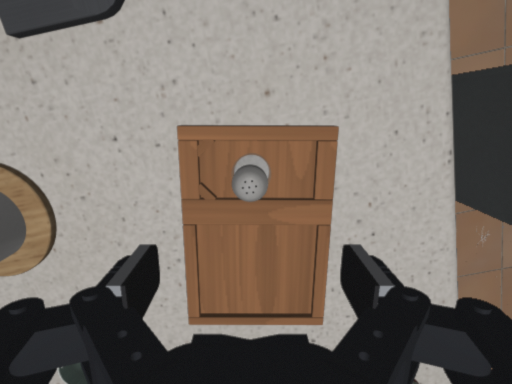

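```bash
cat >> meas.py <<'E'
def wood_rect(im,c,z,amin=3000,smin=90,roi=None):
    H,S,V=cv2.split(cv2.cvtColor(im,cv2.COLOR_BGR2HSV)); m=((S>smin)&(H>3)&(H<28)).astype(np.uint8)
    if roi: 
        q=np.zeros_like(m); q[roi[1]:roi[3],roi[0]:roi[2]]=1; m&=q
    m=cv2.morphologyEx(m,cv2.MORPH_CLOSE,np.ones((5,5),np.uint8))
    return [(rect(c,b,z),b.mean(0).round(0)) for b in blobs(m,amin)]
E
python3 - <<'E'
from meas import *
im=cv2.imread("pics/w1.png"); c=cam("wrist")
for r in wood_rect(im,c,18,roi=(120,90,400,345)): print(r)
hsv=cv2.cvtColor(im,cv2.COLOR_BGR2HSV); H,S,V=cv2.split(hsv)
m=((S<80)&(V>40)).astype(np.uint8); q=np.zeros_like(m); q[140:215,205:310]=1
for b in blobs(m&q,100):
    print(b.min(0),b.max(0)); 
print(ray(c,[[250,184],[250,181]],98))
cv2.imwrite("pics/w1c.png",cv2.resize(im[110:340,165:355],None,fx=2.6,fy=2.6,interpolation=cv2.INTER_CUBIC))
E
```

```text
(array([501.7,  -0.7, 258.2, 177.9,  77.8]), array([256., 221.]))
[232 154] [269 201]
[[492.3797659  -82.93279535]
 [491.80820142 -85.62207706]]
```

View pics/w1c.png

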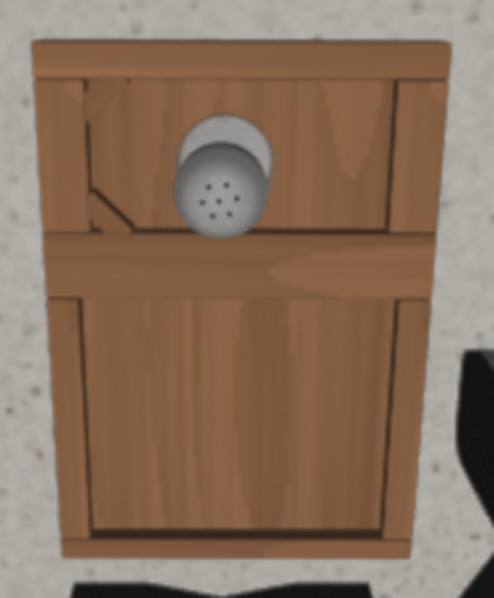

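```bash
python3 - <<'E'
from h import *
c=cam("wrist")
P=lambda l:ray(c,[[165+x/2.6,110+y/2.6] for x,y in l],18)
t=np.radians(-12.1);Rm=np.array([[np.cos(t),-np.sin(t)],[np.sin(t),np.cos(t)]])
for n,l in dict(outer=[(32,41),(451,41),(411,557),(62,557)],small=[(86,79),(397,79),(390,232),(91,232)],big=[(80,297),(398,297),(382,538),(91,538)]).items():
    w=P(l);print(n,w.mean(0).round(1),((w-[501.7,-.7])@Rm).round(1).tolist())
go([492,-81,120],-12.1); go([492,-81,41],-12.1)
for p in ([492.3,-83.5,98],[491,-77,98]):
    print(proj(cam("scene"),[p]))
im,_=shot("scene")
cv2.imwrite("pics/s1.png",cv2.resize(im[150:240,210:340],None,fx=6,fy=6,interpolation=cv2.INTER_CUBIC))
print("tray corners in scene", proj(cam("scene"),[list(np.array([501.7,y0])+Rm@[a*89.,b*129.])+[18] for y0 in (-.7,2.9) for a in(-1,1) for b in (-1,1)]).round(1).tolist())
E
```

```text
outer [ 5.012e+02 -5.000e-01] [[88.3, -129.0], [-89.7, -129.3], [-90.0, 129.3], [89.2, 129.4]]
small [484.3 -77.6] [[66.1, -113.1], [-67.7, -113.3], [-68.8, -44.6], [66.9, -44.5]]
big [512.3  50.7] [[73.3, -13.0], [-74.4, -13.2], [-74.4, 117.9], [73.8, 118.0]]
pos [493.8 -77.6 221. ] jaw 168.0 tilt [-1.     0.001 -0.   ] j6 -0.38 F [ 0.4 -0.1 -0.6] w 85.0 t 2.6
spin 0.07 then shift [101.    1.   -3.7]
pos [493.8 -77.6 221. ] jaw 168.0 tilt [-1.     0.001 -0.   ] j6 -0.38 F [ 0.4 -0.1 -0.6] w 85.0 t 2.6
spin 0.07 then shift [180.    0.9  -3.7]
[[295.01221925 174.7334972 ]]
[[294.54972281 175.4158058 ]]
tray corners in scene [[325.8, 201.2], [276.4, 229.0], [283.3, 186.6], [232.0, 209.8], [325.4, 201.6], [275.9, 229.5], [282.8, 186.9], [231.4, 210.2]]
```

View pics/s1.png

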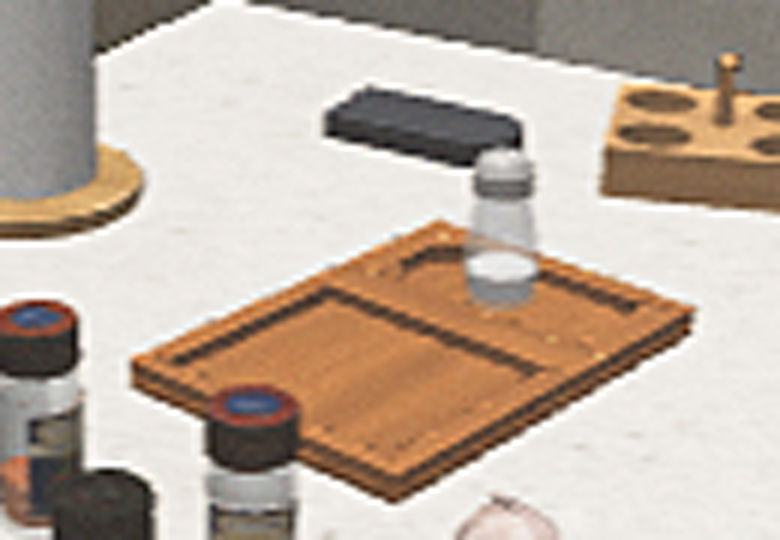

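>>> drive_tool:
  motion:
    - [36,0,-1,0]
    - [36,0.5,-1,0]
    - [36,0.5,-1,0]
    - [36,0,-1,0]
    - [36,0,0,0]
    - [0,0,0,0]

```text
clock: 3.18
position: [486.2, -83.6, 35.5]
ee_rot: [-0.44, 0.555, 0.446, 0.547]
contact_force: [-0.5, 0.2, -0.1]
gripper_width: 85.4
```

>>> drive_tool:
  motion:
    - [0,0,0,0]
    - [0,0,0,0]
    - [0,0,0,0]
    - [0,0,0,0]
    - [0,0,0,0]
    - [0,0,0,0]
    - [0,0,0,0]
    - [0,0,0,0]
  grip: 25

```text
clock: 3.85
position: [493.7, -81.7, 44.2]
ee_rot: [-0.446, 0.548, 0.444, 0.551]
contact_force: [-1.8, 1.0, 7.1]
gripper_width: 36.4
```

>>> drive_tool:
  motion:
    - [-10,0,0,0]
    - [-20,0,0,0]
    - [-20,0,0,0]
    - [-20,0,0,0]
    - [0,0,0,0]
    - [0,0,0,0]

```text
clock: 4.35
position: [493.1, -81.6, 113.5]
ee_rot: [-0.445, 0.548, 0.444, 0.552]
contact_force: [-0.8, -0.0, -1.0]
gripper_width: 36.3
```

```bash
python3 -c "
from h import *
go([650,-130,125],-12.1)
shot('wrist','w2')"
```

```text
pos [493.1 -81.6 113.5] jaw 167.9 tilt [-1.    -0.005  0.002] j6 -0.37 F [-0.8 -0.  -1. ] w 36.3 t 4.3
spin -0.01 then shift [ -10.8 -163.6  -14.4]
```

View pics/w2.png

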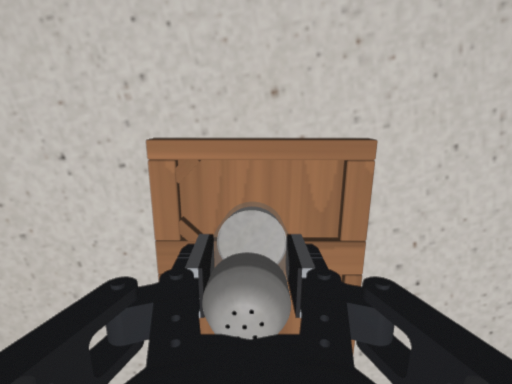

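>>> drive_tool:
  motion:
    - [0,-33,-3,0]
    - [0,-33,-3,0]
    - [0,-33,-3,0]
    - [0,-33,-3,0]
    - [0,-32,-2,0]
    - [0,0,0,0]
    - [0,0,0,0]

```text
clock: 4.98
position: [649.3, -130.3, 108.6]
ee_rot: [-0.443, 0.551, 0.445, 0.549]
contact_force: [0.2, -0.7, -2.0]
gripper_width: 36.6
```

>>> drive_tool:
  motion:
    - [20,0,0,0]
    - [20,0,0,0]
    - [20,0,0,0]
    - [10,0,0,0]
    - [4,0,0,0]
    - [2,0,0,0]
    - [0,0,0,0]
    - [0,0,0,0]

```text
clock: 5.65
position: [649.0, -129.8, 36.4]
ee_rot: [-0.445, 0.55, 0.445, 0.55]
contact_force: [-2.4, -0.4, 2.9]
gripper_width: 36.1
```

>>> drive_tool:
  motion:
    - [0,0,0,0]
    - [0,0,0,0]
    - [0,0,0,0]
    - [0,0,0,0]
    - [0,0,0,0]
  grip: 85

```text
clock: 6.07
position: [649.7, -130.0, 35.3]
ee_rot: [-0.445, 0.55, 0.444, 0.55]
contact_force: [-0.3, -1.1, -0.5]
gripper_width: 85.3
```

>>> drive_tool:
  motion:
    - [-20,0,0,0]
    - [-40,0,0,0]
    - [-40,0,0,0]
    - [-40,0,0,0]
    - [-20,0,0,0]
    - [0,0,0,0]

```text
clock: 6.57
position: [652.8, -130.4, 202.7]
ee_rot: [-0.448, 0.546, 0.441, 0.553]
contact_force: [0.9, 0.2, 0.1]
gripper_width: 85.2
```

```bash
python3 -c "
from h import *
go([643,-294.5,180],88.4)
import meas; im,c,h=meas.top()
cv2.imwrite('pics/t2.png',im)
"
```

```text
pos [ 652.8 -130.4  202.7] jaw 167.9 tilt [-1.    -0.013  0.001] j6 -0.26 F [0.9 0.2 0.1] w 85.2 t 6.6
spin 79.53 then shift [  22.8 -164.3   -5.5]
wood top18 [ 460.2 -350.2  143.6  131.1   17. ] top34 [ 460.1 -345.9  141.9  129.6   17. ]
wood top18 [487.2 -68.3 177.3 112.4 -12.2] top34 [486.8 -67.4 175.2 111.1 -12.2]
wood top18 [525.4 121.7 180.   37.8  -3.3] top34 [524.6 120.4 177.9  37.4  -3.3]
slab [ 643.2 -294.5  128.    64.7   -1.6] centroid [ 649. -294.]
slab [ 734.5 -227.8  170.6   76.4  -54.6] centroid [ 731. -234.]
```

>>> drive_tool:
  motion:
    - [0,0,0,7]
    - [0,0,0,7]
    - [0,0,0,7]
    - [0,0,0,7]
    - [0,0,0,7]
    - [0,0,0,7]
    - [0,0,0,7]
    - [0,0,0,7]
    - [0,0,0,7]
    - [0,0,0,7]

```text
clock: 7.45
position: [648.7, -129.9, 193.3]
ee_rot: [-0.046, 0.707, 0.047, 0.704]
contact_force: [0.3, 0.0, -0.8]
gripper_width: 85.1
```

>>> drive_tool:
  motion:
    - [0,0,0,7]
    - [0,0,0,2.5]
    - [4,-33,-1,0]
    - [4,-33,-1,0]
    - [4,-33,-1,0]
    - [4,-33,-1,0]
    - [4,-33,-1,0]
    - [0,0,0,0]
    - [0,0,0,0]
    - [0,0,0,0]

```text
clock: 8.28
position: [639.3, -294.5, 173.8]
ee_rot: [0.01, 0.708, -0.01, 0.706]
contact_force: [-0.3, 0.4, 0.8]
gripper_width: 84.7
```

```bash
python3 -c "
from meas import *
go([643,-294.5,180],88.4)
im,c=shot('wrist','w3')
H,S,V=cv2.split(cv2.cvtColor(im,cv2.COLOR_BGR2HSV))
m=(V<75).astype(np.uint8); m[330:]=0; 
for b in blobs(m,1500): print(rect(c,b,19),b.min(0),b.max(0))
top()
"
```

```text
pos [ 639.3 -294.5  173.8] jaw 88.4 tilt [-1.     0.001 -0.002] j6 -1.4 F [-0.3  0.4  0.8] w 84.7 t 8.3
spin -0.05 then shift [-6.2  0.1  3.7]
[766.6 -98.8 203.7 105.3  88.3] [340 245] [511 329]
[ 755.  -490.9  189.1  105.1   88.3] [  0 245] [159 329]
[ 643.4 -298.6  127.8   62.2   -0.9] [214 120] [277 244]
wood top18 [ 460.4 -350.2  144.   131.3   17.2] top34 [ 460.2 -345.9  142.3  129.7   17.2]
wood top18 [505.6  19.4 224.3 177.9  77.8] top34 [505.   19.3 221.6 175.8  77.8]
slab [ 696.1 -340.9  232.8  163.6  -59.6] centroid [ 687. -346.]
```

View pics/w3.png

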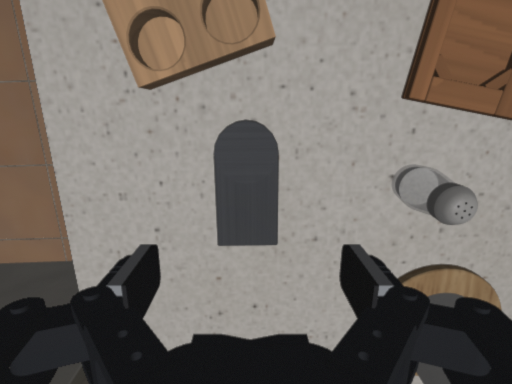

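>>> drive_tool:
  motion:
    - [30,-4,4,-0.5]
    - [35,0,0,0]
    - [35,0,0,0]
    - [30,0,0,0]
    - [20,0,0,0]
    - [10,0,0,0]
    - [0,0,0,0]
    - [0,0,0,0]
    - [0,0,0,0]

```text
clock: 9.13
position: [645.5, -298.9, 17.6]
ee_rot: [0.006, 0.706, -0.007, 0.708]
contact_force: [0.0, -0.2, 1.0]
gripper_width: 85.0
```

>>> drive_tool:
  motion:
    - [3,0,0,0]
    - [3,0,0,0]
    - [3,0,0,0]
    - [0,0,0,0]
    - [0,0,0,0]

```text
clock: 9.55
position: [643.6, -298.9, 6.2]
ee_rot: [0.007, 0.707, -0.007, 0.707]
contact_force: [-1.1, 0.6, -0.6]
gripper_width: 85.1
```

>>> drive_tool:
  motion:
    - [2,0,0,0]
    - [2,0,0,0]
    - [1,0,0,0]
    - [0,0,0,0]
    - [0,0,0,0]

```text
clock: 9.97
position: [643.7, -298.9, 1.1]
ee_rot: [0.007, 0.707, -0.007, 0.707]
contact_force: [0.5, -0.6, 0.0]
gripper_width: 84.7
```

>>> drive_tool:
  motion:
    - [1,0,0,0]
    - [1,0,0,0]
    - [1,0,0,0]
    - [0,0,0,0]
    - [0,0,0,0]

```text
clock: 10.38
position: [643.7, -298.8, -1.8]
ee_rot: [0.007, 0.707, -0.007, 0.707]
contact_force: [-0.8, -0.2, 0.6]
gripper_width: 85.3
```

>>> drive_tool:
  motion:
    - [-6.5,0,0,0]
    - [0,0,0,0]
    - [0,0,0,0]

```text
clock: 10.63
position: [644.4, -299.0, 5.7]
ee_rot: [0.007, 0.706, -0.007, 0.708]
contact_force: [-0.1, -0.6, -0.8]
gripper_width: 85.3
```

>>> drive_tool:
  motion:
    - [0,0,0,0]
    - [0,0,0,0]
    - [0,0,0,0]
    - [0,0,0,0]
    - [0,0,0,0]
    - [0,0,0,0]
    - [0,0,0,0]
    - [0,0,0,0]
  grip: 50

```text
clock: 11.3
position: [644.2, -298.9, 5.5]
ee_rot: [0.007, 0.707, -0.007, 0.707]
contact_force: [-1.1, 0.9, 6.0]
gripper_width: 61.9
```

>>> drive_tool:
  motion:
    - [-5,0,0,0]
    - [-15,0,0,0]
    - [-20,0,0,0]
    - [-20,0,0,0]
    - [0,0,0,0]
    - [0,0,0,0]

```text
clock: 11.8
position: [643.6, -298.7, 64.3]
ee_rot: [0.007, 0.707, -0.007, 0.707]
contact_force: [0.0, -0.0, -4.8]
gripper_width: 62.1
```

```bash
python3 -c "
from meas import *
go([643,-294.5,180],88.4)
im,c=shot('wrist','w4')
cv2.imwrite('pics/w4c.png',im[150:384,100:400])
"
```

```text
pos [ 643.6 -298.7   64.3] jaw 88.8 tilt [-1.     0.001  0.   ] j6 -1.38 F [ 0.  -0.  -4.8] w 62.1 t 11.8
spin 0.44 then shift [-115.7    4.3   -0.6]
```

View pics/w4c.png

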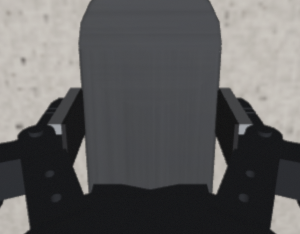

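>>> drive_tool:
  motion:
    - [-20,0,0,0]
    - [-20,0,0,-7]
    - [-20,0,0,-7]
    - [0,0,0,-7]
    - [0,0,0,-7]
    - [0,0,0,-7]
    - [0,0,0,-7]
    - [0,0,0,-7]
    - [0,0,0,-7]
    - [0,0,0,-7]

```text
clock: 12.68
position: [642.2, -298.2, 121.3]
ee_rot: [-0.364, 0.607, 0.367, 0.604]
contact_force: [0.4, 0.1, -4.4]
gripper_width: 62.3
```

>>> drive_tool:
  motion:
    - [0,0,0,-7]
    - [0,0,0,-7]
    - [0,0,0,-7]
    - [0,0,0,-7]
    - [0,0,0,-7]
    - [0,0,0,-7]
    - [0,0,0,-7]
    - [0,0,0,-7]
    - [0,0,0,-7]
    - [0,0,0,-7]

```text
clock: 13.52
position: [642.2, -298.2, 121.3]
ee_rot: [-0.644, 0.287, 0.649, 0.286]
contact_force: [0.4, -0.5, -4.5]
gripper_width: 62.0
```

>>> drive_tool:
  motion:
    - [0,0,0,-7]
    - [0,0,0,-7]
    - [0,0,0,-7]
    - [0,0,0,-7]
    - [0,0,0,-7]
    - [0,0,0,0]
    - [0,0,0,0]

```text
clock: 14.1
position: [642.6, -298.4, 122.2]
ee_rot: [-0.701, 0.082, 0.704, 0.082]
contact_force: [0.6, -0.3, -3.6]
gripper_width: 61.6
```

```bash
python3 -c "
from meas import *
go([484.5,-77.7,110],77.9)
im=cv2.imread('pics/w4.png'); print([im[r,250].tolist() for r in range(100,190,10)])
"
```

```text
pos [ 642.6 -298.4  122.2] jaw -103.3 tilt [-1.    -0.001  0.004] j6 1.55 F [ 0.6 -0.3 -3.6] w 61.6 t 14.1
spin -1.22 then shift [  13.2 -182.7  200.8]
[[183, 189, 194], [186, 192, 197], [59, 59, 59], [85, 81, 79], [81, 78, 76], [85, 81, 80], [82, 79, 77], [83, 79, 78], [83, 79, 78]]
```

>>> drive_tool:
  motion:
    - [0,0,0,-1.2]
    - [1,-26,28.7,0]
    - [1,-26,28.7,0]
    - [1,-26,28.7,0]
    - [1,-26,28.7,0]
    - [1,-26,28.7,0]
    - [1,-26,28.7,0]
    - [1,-26,28.7,0]
    - [0,0,0,0]
    - [0,0,0,0]

```text
clock: 14.93
position: [483.7, -77.9, 118.3]
ee_rot: [0.704, -0.072, -0.703, -0.073]
contact_force: [-0.0, 0.1, -2.8]
gripper_width: 62.0
```

```bash
python3 -c "
from meas import *
go([484.5,-77.7,60],77.9)
K,A,e=cam('wrist')
# apex offset in tool frame, slab top at 77.8-64.3=13.5 above TCP, camera geometry fixed in tool
T=arm.calibration('wrist')['T_tool_cam']
for row in (116,118,120):
    d=T[:3,:3]@np.array([0,-(row-K[1,2])/K[1,1],-1]); k=(-13.5-T[0,3])/d[0]; print(row,(T[:3,3]+k*d).round(1))
im,c=shot('wrist','w5')
"
```

```text
pos [483.7 -77.9 118.3] jaw -101.8 tilt [-1. -0. -0.] j6 1.19 F [-0.   0.1 -2.8] w 62.0 t 14.9
spin 0.33 then shift [58.3 -0.3 -0.7]
116 [-13.5   0.8 -66.4]
118 [-13.5   0.8 -65.6]
120 [-13.5   0.8 -64.8]
```

View pics/w5.png

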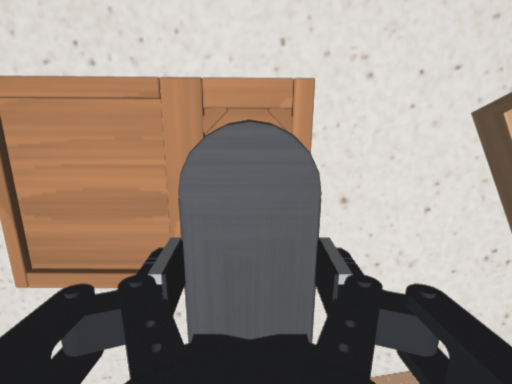

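```bash
python3 -c "
from meas import *
c=cam('wrist'); im=cv2.imread('pics/w5.png')
t=np.radians(-12.1);Rm=np.array([[np.cos(t),-np.sin(t)],[np.sin(t),np.cos(t)]])
p=[(203,107),(292,107),(162,77),(315,78),(311,150),(0,77),(26,288)]
print(((ray(c,p,18)-[501.5,-.6])@Rm).round(1).tolist())
cv2.imwrite('pics/w5c.png',cv2.resize(im[65:135,140:330],None,fx=4,fy=4,interpolation=cv2.INTER_CUBIC))
print('slab in tool z', )
go([484.5,-77.7,60],77.9)
"
```

```text
[[71.1, -44.4], [71.4, -112.5], [92.4, -14.6], [92.3, -128.7], [38.7, -128.9], [91.8, 106.3], [-86.9, 121.3]]
slab in tool z
pos [485.  -78.6 118.5] jaw -101.8 tilt [-1.    -0.    -0.002] j6 1.19 F [ 1.1  0.2 -3.7] w 62.0 t 15.0
spin 0.27 then shift [58.5 -0.8  0.8]
```

View pics/w5c.png

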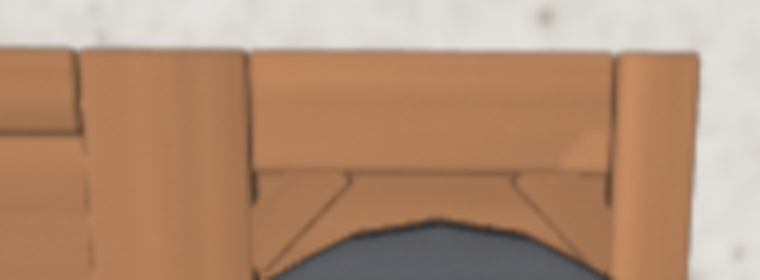

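>>> drive_tool:
  motion:
    - [25,0,0,0.3]
    - [25,0,0,0]
    - [20,0,0,0]
    - [12,0,0,0]
    - [5,-0.5,-1,0]
    - [0,0,0,0]
    - [0,0,0,0]
    - [0,0,0,0]

```text
clock: 15.65
position: [487.2, -79.2, 31.7]
ee_rot: [0.704, -0.075, -0.702, -0.076]
contact_force: [0.0, 0.2, -3.3]
gripper_width: 62.1
```

```bash
python3 -c "
from meas import *
go([485.7,-78,30],77.9)
im,c=shot('wrist','w6')
cv2.imwrite('pics/w6c.png',cv2.resize(im[10:250,90:400],None,fx=2.4,fy=2.4,interpolation=cv2.INTER_CUBIC))
"
```

```text
pos [487.2 -79.2  31.7] jaw -102.2 tilt [-1.    -0.001 -0.002] j6 1.19 F [ 0.   0.2 -3.3] w 62.1 t 15.7
spin -0.14 then shift [ 1.7 -0.9  1.7]
```

View pics/w6c.png

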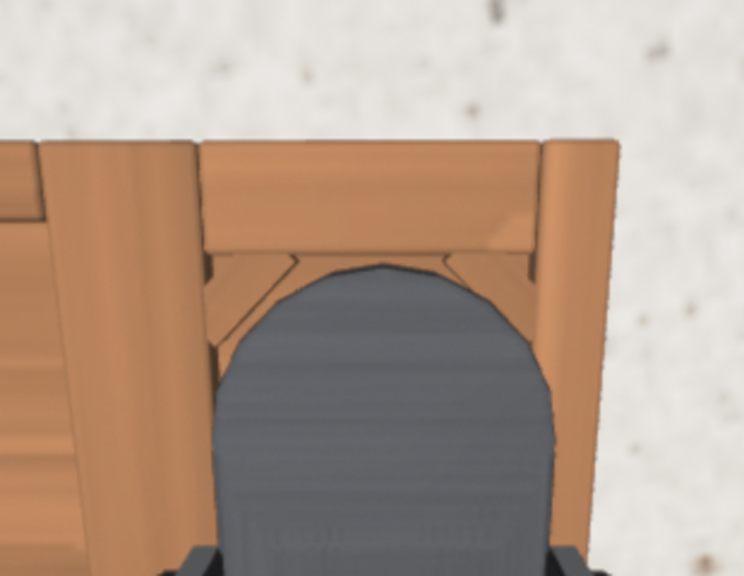

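```bash
python3 -c "
from meas import *
T=arm.calibration('wrist')['T_tool_cam'];K=arm.calibration('wrist')['K']; z=31.7
def tl(u,v,h):
    u=90+u/2.4;v=10+v/2.4
    d=T[:3,:3]@np.array([(u-K[0,2])/K[0,0],-(v-K[1,2])/K[1,1],-1]); k=((z-h)-T[0,3])/d[0]; return (T[:3,3]+k*d).round(1)[1:]
print('pocket +x corners',tl(205,252,18),tl(535,252,18),'outer',tl(203,142,18),tl(619,142,18))
print('slab apex',tl(383,265,z+13.5),'sides',tl(213,440,z+13.5),tl(555,440,z+13.5),tl(219,540,z+13.5),tl(549,540,z+13.5))
print('ray',tl(40,220,18), 'outer right low',tl(590,560,18),'divider',tl(95,560,18))
"
```

```text
pocket +x corners [-35.9 -66.3] [ 32.1 -66.4] outer [-34.9 -87.4] [ 47.5 -87.4]
slab apex [  0.8 -64.6] sides [-30.2 -33.6] [ 32.2 -33.6] [-30.3 -13.9] [ 32.3 -14. ]
ray [-69.1 -72.6] outer right low [48.7  2.6] divider [-66.    2.7]
```

>>> drive_tool:
  motion:
    - [0,-2.4,1,0]
    - [4,0,0,0]
    - [3,0,0,0]
    - [2,0,0,0]
    - [2,0,0,0]
    - [2,0,0,0]
    - [0,0,0,0]
    - [0,0,0,0]

```text
clock: 16.37
position: [485.3, -76.5, 17.6]
ee_rot: [-0.703, 0.075, 0.703, 0.075]
contact_force: [-0.8, 0.1, -4.1]
gripper_width: 62.2
```

```bash
python3 -c "
from meas import *
go([485.7,-78,13.5],77.9)
"
```

```text
pos [485.3 -76.5  17.6] jaw -102.2 tilt [-1.  0.  0.] j6 1.18 F [-0.8  0.1 -4.1] w 62.2 t 16.4
spin -0.11 then shift [ 4.1  1.4 -0.7]
```

>>> drive_tool:
  motion:
    - [2,0,0,0]
    - [1,0,0,0]
    - [1,0,0,0]
    - [0.5,0,0,0]
    - [0,0,0,0]
    - [0,0,0,0]

```text
clock: 16.87
position: [485.4, -76.5, 13.5]
ee_rot: [0.703, -0.075, -0.703, -0.075]
contact_force: [-0.6, 0.0, -0.6]
gripper_width: 61.7
```

>>> drive_tool:
  motion:
    - [0,0,0,0]
    - [0,0,0,0]
    - [0,0,0,0]
    - [0,0,0,0]
  grip: 85

```text
clock: 17.2
position: [485.9, -76.4, 13.6]
ee_rot: [0.703, -0.075, -0.703, -0.075]
contact_force: [0.4, -0.9, 0.2]
gripper_width: 85.2
```

>>> drive_tool:
  motion:
    - [-10,0,0,0]
    - [-30,0,0,0]
    - [-40,0,0,0]
    - [-40,0,0,0]
    - [-40,0,0,0]
    - [-26,0,0,0]
    - [0,0,0,0]
    - [0,0,0,0]

```text
clock: 17.87
position: [486.2, -76.3, 201.2]
ee_rot: [0.705, -0.075, -0.701, -0.076]
contact_force: [-0.9, 0.1, -0.6]
gripper_width: 85.2
```

```bash
python3 -c "
from meas import *
go([460,-349,200],17.2)
im,c=shot('wrist','w7')
H,S,V=cv2.split(cv2.cvtColor(im,cv2.COLOR_BGR2HSV))
m=((V<130)&(S<70)).astype(np.uint8); m[250:]=0
for b in blobs(m,1500): print('slab at27',rect(c,b,27),b.min(0),b.max(0))
for r in wood_rect(im,c,18): print(r)
top()
"
```

```text
pos [486.2 -76.3 201.2] jaw -102.2 tilt [-1.    -0.002 -0.004] j6 1.18 F [-0.9  0.1 -0.6] w 85.2 t 17.9
spin 60.58 then shift [   0.8  105.6 -252.8]
slab at27 [485.2 -77.2 126.5  63.4 -12.1] [220 117] [280 234]
(array([502.5,   0.6, 257.6, 177.8,  77.9]), array([177., 167.]))
(array([ 449.9, -330.2,  158.5,   93.8,   16.7]), array([479., 147.]))
wood top18 [ 460.5 -350.1  144.   131.1   17. ] top34 [ 460.4 -345.8  142.3  129.6   17. ]
wood top18 [584.1  18.6 234.   85.6 -81.9] top34 [582.6  18.5 231.3  84.6 -81.9]
wood top18 [786.9 -78.5 144.6  84.4 -89.1] top34 [782.9 -77.5 142.8  83.4 -89.1]
```

View pics/w7.png

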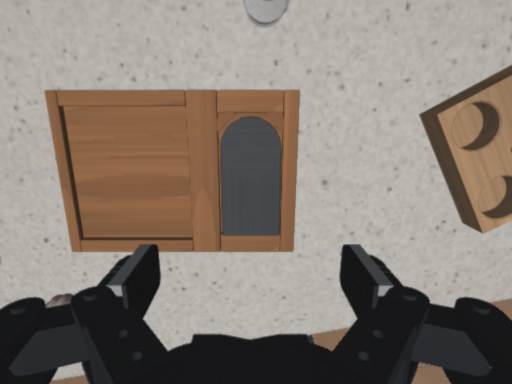

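>>> drive_tool:
  motion:
    - [0,0,0,7]
    - [0,0,0,7]
    - [0,0,0,7]
    - [0,0,0,7]
    - [0,0,0,7]
    - [0,0,0,7]
    - [0,0,0,7]
    - [0,0,0,7]
    - [0,0,0,4.6]
    - [0,0,0,0]

```text
clock: 18.8
position: [484.4, -76.6, 197.3]
ee_rot: [-0.568, 0.421, 0.57, 0.419]
contact_force: [0.5, -0.2, -0.1]
gripper_width: 85.2
```

>>> drive_tool:
  motion:
    - [0,15,-36,0]
    - [0,15,-36,0]
    - [0,15,-36,0]
    - [0,15,-36,0]
    - [0,15,-36,0]
    - [0,15,-36,0]
    - [0,15,-36,0]
    - [0,0,0,0]
    - [0,0,0,0]
    - [0,0,0,0]

```text
clock: 19.63
position: [458.8, -348.0, 197.8]
ee_rot: [-0.568, 0.42, 0.57, 0.419]
contact_force: [-0.1, 0.8, 0.5]
gripper_width: 85.5
```

```bash
python3 -c "
from meas import *
go([460,-349,200],17.2)
im,c=shot('wrist','w8')
for r in wood_rect(im,c,34,smin=70): print(r)
print(proj(c,[[460,-349,79],[460,-349,34]]))
"
```

```text
pos [ 458.8 -348.   197.8] jaw -162.8 tilt [-1.     0.002  0.002] j6 0.67 F [-0.1  0.8  0.5] w 85.5 t 19.6
spin 0.01 then shift [-2.2 -0.8 -1.3]
(array([ 461.2, -351.4,  143.5,  124. ,   17.2]), array([248., 171.]))
(array([ 308.8, -461. ,  416.9,  208.2,  -34.3]), array([413., 100.]))
[[248.15879071 189.42953544]
 [248.29078201 178.26883317]]
```

View pics/w8.png

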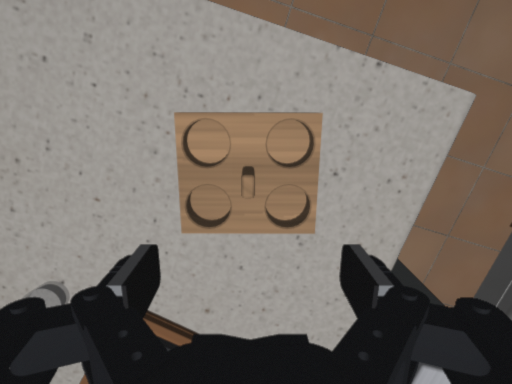

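>>> drive_tool:
  motion:
    - [30,-1.3,-4,0]
    - [35,0,0,0]
    - [35,0,0,0]
    - [30,0,0,0]
    - [18,0,0,0]
    - [6,0,0,0]
    - [0,0,0,0]
    - [0,0,0,0]
  grip: 50

```text
clock: 20.35
position: [463.0, -351.3, 46.3]
ee_rot: [0.57, -0.419, -0.569, -0.419]
contact_force: [0.5, -0.1, 0.3]
gripper_width: 50.4
```

>>> drive_tool:
  motion:
    - [0,0,0,0]
    - [0,0,0,0]
    - [0,0,0,0]
    - [0,0,0,0]
    - [0,0,0,0]
    - [0,0,0,0]
    - [0,0,0,0]
    - [0,0,0,0]
  grip: 0

```text
clock: 21.02
position: [462.7, -352.0, 46.8]
ee_rot: [0.57, -0.419, -0.568, -0.42]
contact_force: [-0.3, 1.8, 6.4]
gripper_width: 11.0
```

>>> drive_tool:
  motion:
    - [-3,0,0,0]
    - [-7,0,0,0]
    - [-15,0,0,0]
    - [-20,0,0,0]
    - [-20,0,0,0]
    - [-15,0,0,0]
    - [0,0,0,0]
    - [0,0,0,0]

```text
clock: 21.68
position: [461.9, -351.5, 125.5]
ee_rot: [0.569, -0.42, -0.569, -0.42]
contact_force: [-0.4, 0.5, -3.6]
gripper_width: 11.2
```

```bash
python3 -c "
from meas import *
go([513,51.8,140],-12.1)
im,c=shot('wrist','w9')
z=arm.read_state()['position'][2]
for r in wood_rect(im,c,z-10,smin=70): print(r)
"
```

```text
pos [ 461.9 -351.5  125.5] jaw -162.8 tilt [-1.    -0.001 -0.   ] j6 0.67 F [-0.4  0.5 -3.6] w 11.2 t 21.7
spin 29.26 then shift [-14.3  34.6 405.1]
(array([ 333.5, -385.8,  103. ,   34.6,  -89.9]), array([486., 243.]))
(array([ 461.6, -351.6,  142. ,  125.6,   17.2]), array([250., 220.]))
(array([ 4.270e+02, -4.812e+02,  1.191e+02,  3.110e+01,  1.000e-01]), array([409.,  24.]))
```

>>> drive_tool:
  motion:
    - [-5,0,0,6]
    - [-5,0,0,6]
    - [-4,0,0,6]
    - [0,0,0,6]
    - [0,0,0,5.3]
    - [0,2,15,0]
    - [0,3,30,0]
    - [0,3,35,0]
    - [0,3,35,0]
    - [0,3,35,0]

```text
clock: 22.57
position: [478.3, -200.6, 137.3]
ee_rot: [-0.443, 0.551, 0.445, 0.549]
contact_force: [1.0, 0.4, -3.6]
gripper_width: 11.2
```

>>> drive_tool:
  motion:
    - [0,3,36,0]
    - [0,3,36,0]
    - [0,3,36,0]
    - [0,3,36,0]
    - [0,3,36,0]
    - [0,3,36,0]
    - [0,4,29,0]
    - [0,1.5,10,0]
    - [0,0,0,0]
    - [0,0,0,0]

```text
clock: 23.4
position: [509.2, 52.0, 137.9]
ee_rot: [-0.444, 0.551, 0.445, 0.549]
contact_force: [-0.2, -0.0, -2.8]
gripper_width: 11.2
```

```bash
python3 -c "
from meas import *
go([513,51.8,90],-12.1)
im,c=shot('wrist','w10')
z=arm.read_state()['position'][2]
for r in wood_rect(im,c,z-12.8,smin=70): print(r)
top()
"
```

```text
pos [509.2  52.  137.9] jaw 167.9 tilt [-1.     0.003 -0.002] j6 -0.63 F [-0.2 -0.  -2.8] w 11.2 t 23.4
spin 0.03 then shift [47.9 -3.9  0.7]
(array([503.5,  26.2, 180.7, 143.4,  78. ]), array([250., 167.]))
wood top18 [501.3  -1.5 249.1 177.7  77.9] top34 [500.7  -1.4 246.2 175.6  77.9]
wood top18 [786.9 -78.5 144.6  84.4 -89.1] top34 [782.9 -77.5 142.8  83.4 -89.1]
```

>>> drive_tool:
  motion:
    - [10,-3.9,0.7,0]
    - [20,0,0,0]
    - [20,0,0,0]
    - [12,0,0,0]
    - [5,0,0,0]
    - [0,0,0,0]
    - [0,0,0,0]
    - [0,0,0,0]

```text
clock: 24.17
position: [515.1, 51.9, 73.1]
ee_rot: [-0.445, 0.549, 0.444, 0.551]
contact_force: [0.5, -0.2, -2.8]
gripper_width: 11.2
```

```bash
python3 -c "
from meas import *
go([513,51.8,90],-12.1)
im,c=shot('wrist','w11')
cv2.imwrite('pics/w11c.png',cv2.resize(im[20:290,120:380],None,fx=2.2,fy=2.2,interpolation=cv2.INTER_CUBIC))
"
```

```text
pos [515.1  51.9  73.1] jaw 167.9 tilt [-1.    -0.002  0.001] j6 -0.63 F [ 0.5 -0.2 -2.8] w 11.2 t 24.2
spin -0.03 then shift [-16.9   2.   -0.5]
```

View pics/w11c.png

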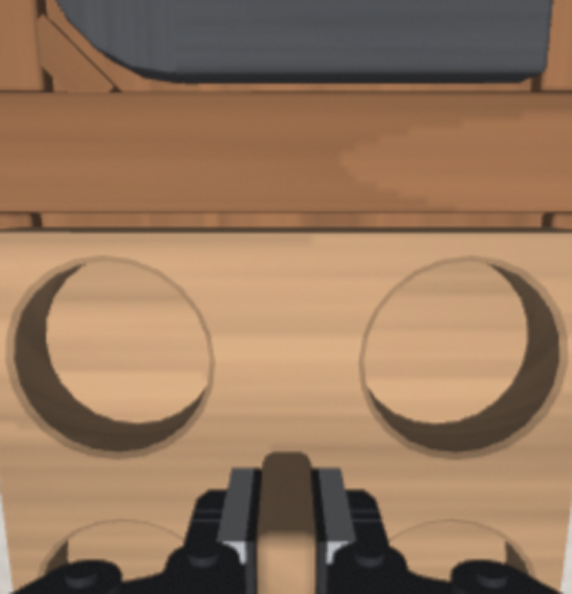

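```bash
python3 -c "
from meas import *
T=arm.calibration('wrist')['T_tool_cam'];K=arm.calibration('wrist')['K']; z=73.1
def tl(u,v,h):
    u=120+u/2.2;v=20+v/2.2
    d=T[:3,:3]@np.array([(u-K[0,2])/K[0,0],-(v-K[1,2])/K[1,1],-1]); k=((z-h)-T[0,3])/d[0]; return (T[:3,3]+k*d).round(1)[1:]
t=z-12.8
print('pocket',tl(34,212,18),tl(551,212,18),'divider other edge',tl(290,91,18))
print('rack edge top',tl(100,233,t),tl(480,233,t),'bottom',tl(290,229,t-34))
print('wells',tl(10,355,t),tl(214,355,t),tl(360,355,t),tl(565,355,t),'top/bot',tl(112,257,t),tl(115,458,t))
"
```

```text
pocket [-71.7 -65.5] [ 75.5 -65.5] divider other edge [  1.1 -97.3]
rack edge top [-41.9 -61.8] [ 43.8 -61.8] bottom [  1.2 -61.1]
wells [-65.4 -33.5] [-17.  -33.6] [ 17.6 -33.6] [ 66.2 -33.6] top/bot [-39.6 -56.4] [-42.3  -7.4]
```

>>> drive_tool:
  motion:
    - [0,1.6,-0.9,0]
    - [5,0,0,0]
    - [4,0,0,0]
    - [2,0,0,0]
    - [2,0,0,0]
    - [1,0,0,0]
    - [0,0,0,0]
    - [0,0,0,0]

```text
clock: 24.88
position: [512.5, 51.5, 58.2]
ee_rot: [-0.444, 0.55, 0.444, 0.55]
contact_force: [-0.1, -0.3, -2.5]
gripper_width: 10.9
```

>>> drive_tool:
  motion:
    - [1,0,0,0]
    - [1,0,0,0]
    - [1,0,0,0]
    - [1,0,0,0]
    - [0,0,0,0]
    - [0,0,0,0]

```text
clock: 25.38
position: [512.5, 51.5, 54.8]
ee_rot: [-0.445, 0.55, 0.444, 0.55]
contact_force: [-2.3, -0.2, 2.7]
gripper_width: 11.0
```

```bash
python3 -c "
from meas import *
go([513,51.8,54.8],-12.1)
"
```

```text
pos [512.5  51.5  54.8] jaw 167.9 tilt [-1. -0. -0.] j6 -0.63 F [-2.3 -0.2  2.7] w 11.0 t 25.4
spin 0.01 then shift [ 0.  -0.4  0.4]
```

>>> drive_tool:
  motion:
    - [1,0,0,0]
    - [0,0,0,0]
    - [0,0,0,0]
    - [0,0,0,0]

```text
clock: 25.72
position: [512.6, 51.5, 54.8]
ee_rot: [-0.445, 0.55, 0.444, 0.55]
contact_force: [-4.6, 1.4, 11.1]
gripper_width: 10.8
```

>>> drive_tool:
  motion:
    - [-0.5,0,0,0]
    - [0,0,0,0]
    - [0,0,0,0]
    - [0,0,0,0]
  grip: 45

```text
clock: 26.05
position: [512.7, 51.5, 53.7]
ee_rot: [-0.444, 0.55, 0.444, 0.55]
contact_force: [0.8, -1.0, -0.2]
gripper_width: 44.7
```

>>> drive_tool:
  motion:
    - [-20,0,0,0]
    - [-36,0,0,0]
    - [-36,0,10,0]
    - [-36,0,30,0]
    - [-36,0,29,0]
    - [0,0,0,0]
    - [0,0,0,0]
    - [0,0,0,0]
  grip: 75

```text
clock: 26.72
position: [525.0, 112.8, 209.5]
ee_rot: [-0.444, 0.55, 0.445, 0.55]
contact_force: [-0.4, 0.3, -0.6]
gripper_width: 75.1
```

```bash
python3 -c "
from meas import *
go([512.7,52.5,220],-12.1)
im,c=shot('wrist','w12')
hsv=cv2.cvtColor(im,cv2.COLOR_BGR2HSV)
p=proj(c,[[512.7,52.5,42],[471.6,28.8,42],[502,0.5,18],[485.6,-76.7,27]]).astype(int); print(p.tolist(),[hsv[b,a].tolist() for a,b in p])
q=proj(c,[list(np.array([512.7,52.5])+np.array([[.978,.2096],[-.2096,.978]])@[x,0])+[42] for x in (0,60,68,71,74,77,80,84,88)]).astype(int)
print([hsv[b,a].tolist() for a,b in q])
"
```

```text
pos [525.  112.8 209.5] jaw 167.9 tilt [-1.     0.001 -0.   ] j6 -0.72 F [-0.4  0.3 -0.6] w 75.1 t 26.7
spin -0.01 then shift [-10.5  -0.6 -61.6]
[[248, 117], [285, 83], [248, 63], [248, -31]] [[15, 99, 155], [15, 98, 166], [15, 99, 165], [105, 22, 23]]
[[15, 99, 155], [14, 98, 145], [14, 97, 144], [14, 107, 141], [13, 130, 126], [12, 129, 128], [13, 129, 125], [14, 19, 151], [20, 13, 172]]
```

```bash
cat >> meas.py <<'E'
def rackpose(im,c,z=42):
    H,S,V=cv2.split(cv2.cvtColor(cv2.medianBlur(im,3),cv2.COLOR_BGR2HSV)); m=((S>60)&(S<114)&(H>9)&(H<24)&(V>60)).astype(np.uint8)
    m=cv2.morphologyEx(m,cv2.MORPH_OPEN,np.ones((5,5),np.uint8))
    b=max(blobs(m,500),key=len); return rect(c,cv2.convexHull(b)[:,0],z),b.min(0),b.max(0)
def capscan(im,c,xy,z=105,smax=None):
    """dark cap near xy: enclosing circle"""
    H,S,V=cv2.split(cv2.cvtColor(im,cv2.COLOR_BGR2HSV)); u,v=proj(c,[[*xy,z]])[0]
    m=((V<95)|(S>110)).astype(np.uint8); q=np.zeros_like(m); cv2.circle(q,(int(u),int(v)),45,1,-1); m&=q
    m=cv2.morphologyEx(m,cv2.MORPH_OPEN,np.ones((5,5),np.uint8))
    for b in blobs(m,150):
        w=ray(c,b,z).astype(np.float32); (cx,cy),r=cv2.minEnclosingCircle(w); a=2*np.sqrt(cv2.contourArea(w.reshape(-1,1,2))/np.pi)
        print("cap",round(cx,1),round(cy,1),"d",round(2*r,1),"eqd",round(a,1),"mean",ray(c,b,z).mean(0).round(1),b.min(0),b.max(0))
E
python3 - <<'E'
from meas import *
c=cam("wrist"); im=cv2.imread("pics/w12.png"); print(rackpose(im,c))
go([575+14.5,237+67.5,215],-12.1)
for a in (["top"]): 
    im,c=shot(a)
    for p in ((575,240),(452,261),(550,363),(464,353)): capscan(im,c,p)
E
```

```text
(array([512.1,  51.6, 143.9, 125.3, -12.1]), array([172,  48], dtype=int32), array([326, 180], dtype=int32))
pos [524.7 112.3 208.9] jaw 167.9 tilt [-1.     0.002 -0.002] j6 -0.72 F [-0.5  0.   0.1] w 74.7 t 26.8
spin -0.03 then shift [ -6.5 -23.  201.5]
cap 524.4 342.9 d 99.7 eqd 52.9 mean [526.3 339.9] [149 179] [166 209]
cap 561.3 182.9 d 168.1 eqd 132.6 mean [558.8 182.5] [186 158] [237 211]
cap 441.9 301.2 d 238.9 eqd 96.7 mean [443.4 289.3] [153 184] [205 263]
cap 533.4 188.4 d 124.0 eqd 74.8 mean [522.7 191.3] [196 177] [227 211]
cap 529.6 431.0 d 69.1 eqd 51.3 mean [530.6 430.5] [116 184] [138 198]
cap 506.0 338.0 d 151.4 eqd 68.3 mean [510.3 334.9] [142 178] [175 222]
cap 528.2 429.5 d 65.3 eqd 50.0 mean [529.9 429. ] [117 184] [138 198]
cap 462.5 332.0 d 232.9 eqd 98.3 mean [464.1 309.1] [142 178] [196 254]
```

>>> drive_tool:
  motion:
    - [-1,-4,33,0]
    - [-1,-4,33,0]
    - [-1,-4,34,0]
    - [-1,-4,34,0]
    - [-1,-4,34,0]
    - [-1,-3,33,0]
    - [0,0,0,0]
    - [0,0,0,0]
    - [0,0,0,0]

```text
clock: 27.57
position: [589.8, 303.5, 214.6]
ee_rot: [-0.444, 0.551, 0.444, 0.549]
contact_force: [0.1, -0.5, 0.2]
gripper_width: 75.1
```

```bash
python3 -c "
from meas import *
go([575,237,50],-12.1)
im,c=shot('wrist','w13')
hsv=cv2.cvtColor(im,cv2.COLOR_BGR2HSV)
for p in ((575,237),(452,257),(550,359),(464,349)):
    print(p,proj(c,[[*p,105]]).round()); capscan(im,c,p)
u,v=proj(c,[[575,237,105]])[0].astype(int); print(hsv[v,u-36:u+37:4].tolist())
"
```

```text
pos [589.8 303.5 214.6] jaw 167.9 tilt [-1.     0.002 -0.003] j6 -0.93 F [ 0.1 -0.5  0.2] w 75.1 t 27.6
spin -0.05 then shift [164.7   0.2 -67.7]
(575, 237) [[250. 112.]]
cap 578.7 244.0 d 38.8 eqd 35.8 mean [579.4 243.5] [224  97] [270 145]
(452, 257) [[407. 104.]]
cap 425.3 275.0 d 26.6 eqd 16.7 mean [425.7 274.7] [433 103] [451 135]
cap 457.8 263.5 d 49.3 eqd 41.3 mean [458.8 264.8] [373  91] [431 139]
(550, 359) [[306. 244.]]
cap 551.8 362.5 d 84.1 eqd 60.5 mean [547.5 360.5] [276 206] [349 287]
(464, 349) [[401. 214.]]
cap 462.0 347.5 d 84.6 eqd 55.1 mean [468.2 347.7] [357 183] [445 245]
[[17, 21, 171], [14, 32, 153], [18, 14, 181], [6, 104, 81], [6, 120, 108], [7, 154, 98], [114, 104, 76], [111, 121, 74], [167, 73, 70], [131, 64, 64], [110, 110, 67], [140, 49, 62], [7, 149, 108], [6, 91, 120], [9, 36, 136], [18, 14, 187], [19, 15, 187], [18, 14, 179], [18, 14, 188]]
```

>>> drive_tool:
  motion:
    - [0,-0.6,-20,0]
    - [0,-1,-20,0]
    - [20,0,-20.5,0]
    - [35,0,0,0]
    - [35,0,0,0]
    - [35,0,0,0]
    - [28,0,0,0]
    - [11,0,0,0]
    - [0,0,0,0]
    - [0,0,0,0]

```text
clock: 28.45
position: [579.9, 244.6, 53.2]
ee_rot: [-0.445, 0.55, 0.444, 0.55]
contact_force: [-0.5, -0.5, 0.7]
gripper_width: 75.1
```

>>> drive_tool:
  motion:
    - [0,0,0,0]
    - [0,0,0,0]
    - [0,0,0,0]
    - [0,0,0,0]
    - [0,0,0,0]
    - [0,0,0,0]
    - [0,0,0,0]
  grip: 20

```text
clock: 29.03
position: [580.1, 245.8, 54.5]
ee_rot: [-0.445, 0.549, 0.444, 0.551]
contact_force: [-1.5, 0.2, 6.5]
gripper_width: 39.8
```

```bash
python3 -c "
from meas import *
go([578.7,244,50],-12.1)
im,c=shot('wrist','w14')
cv2.imwrite('pics/w14c.png',im[150:384,120:400])
"
```

```text
pos [580.1 245.8  54.5] jaw 167.9 tilt [-1.    -0.002  0.002] j6 -0.87 F [-1.5  0.2  6.5] w 39.8 t 29.0
spin 0.03 then shift [ 4.5  1.  -2.1]
```

View pics/w14c.png

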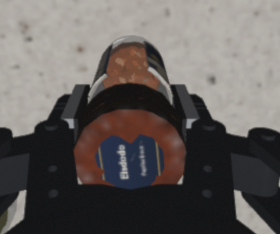

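>>> drive_tool:
  motion:
    - [-5,0,0,0]
    - [-25,0,0,0]
    - [-35,0,0,0]
    - [-35,0,0,0]
    - [-30,0,0,0]
    - [0,0,0,0]
    - [0,0,0,0]

```text
clock: 29.67
position: [579.9, 245.7, 184.9]
ee_rot: [-0.444, 0.548, 0.444, 0.552]
contact_force: [0.3, 0.4, -1.5]
gripper_width: 39.9
```

```bash
cat >> meas.py <<'E'
W=lambda x,y,c=(512.4,52.0):np.array(c)+np.array([[.978,.2096],[-.2096,.978]])@[x,y]
E
python3 -c "
from meas import *
go([*W(42,-33),130],-12.1)
"
```

```text
pos [579.9 245.7 184.9] jaw 167.9 tilt [-1.    -0.003  0.004] j6 -0.87 F [ 0.3  0.4 -1.5] w 39.9 t 29.7
spin -0.02 then shift [  53.9  -16.5 -236.8]
```

>>> drive_tool:
  motion:
    - [0,-2,-34,0]
    - [0,-2,-34,0]
    - [0,-2,-34,0]
    - [0,-2,-34,0]
    - [0,-3,-34,0]
    - [0,-3,-34,0]
    - [20,-2.5,-32,0]
    - [20,0,0,0]
    - [0,0,0,0]
    - [0,0,0,0]

```text
clock: 30.5
position: [544.5, 10.3, 140.5]
ee_rot: [-0.444, 0.552, 0.445, 0.549]
contact_force: [0.8, 0.5, 0.1]
gripper_width: 39.5
```

>>> drive_tool:
  motion:
    - [8,0,0,0]
    - [4,0,0,0]
    - [0,0,0,0]
    - [0,0,0,0]
    - [0,0,0,0]

```text
clock: 30.92
position: [546.2, 11.5, 130.7]
ee_rot: [-0.445, 0.549, 0.445, 0.55]
contact_force: [-0.8, 0.8, -0.2]
gripper_width: 39.7
```

```bash
python3 -c "
from meas import *
go([*W(42,-33),100],-12.1)
im,c=shot('wrist','w15'); print(rackpose(im,c))
T=arm.calibration('wrist')['T_tool_cam'];K=arm.calibration('wrist')['K']
col=cv2.cvtColor(im,cv2.COLOR_BGR2HSV)[230:300:3,251]; print(col.tolist())
"
```

```text
pos [546.2  11.5 130.7] jaw 167.9 tilt [-1.    -0.001  0.   ] j6 -0.53 F [-0.8  0.8 -0.2] w 39.7 t 30.9
spin 0.05 then shift [30.7 -0.4 -0.5]
(array([510.1,  39.8, 144.8, 109.4, -12.4]), array([210, 157], dtype=int32), array([397, 285], dtype=int32))
[[11, 107, 177], [9, 115, 71], [173, 38, 27], [0, 20, 26], [10, 29, 26], [15, 39, 26], [17, 60, 30], [15, 55, 28], [11, 62, 33], [12, 38, 34], [6, 115, 113], [7, 137, 128], [7, 159, 135], [8, 166, 134], [7, 160, 129], [7, 162, 126], [7, 159, 127], [7, 159, 125], [7, 159, 122], [7, 160, 123], [7, 161, 128], [150, 53, 77], [110, 116, 86], [110, 120, 85]]
```

>>> drive_tool:
  motion:
    - [15,-0.4,0,0]
    - [12,0,0,0]
    - [5,0,0,0]
    - [4,0,0,0]
    - [4,0,0,0]
    - [4,0,0,0]
    - [0,0,0,0]
    - [0,0,0,0]

```text
clock: 31.63
position: [546.4, 10.8, 86.3]
ee_rot: [-0.445, 0.55, 0.444, 0.55]
contact_force: [-0.0, 0.1, -0.5]
gripper_width: 39.5
```

```bash
python3 -c "
from meas import *
go([*W(42,-33),72.5],-12.1)"
```

```text
pos [546.4  10.8  86.3] jaw 167.9 tilt [-1. -0.  0.] j6 -0.53 F [-0.   0.1 -0.5] w 39.5 t 31.6
spin -0.01 then shift [13.8 -0.2  0.1]
```

Underside at 32 mm, inside the well with no contact. Lower fully and release.

>>> drive_tool:
  motion:
    - [5,0,0,0]
    - [4,0,0,0]
    - [2,0,0,0]
    - [2,0,0,0]
    - [0.5,0,0,0]
    - [0,0,0,0]
    - [0,0,0,0]

```text
clock: 32.22
position: [546.2, 10.8, 72.7]
ee_rot: [-0.444, 0.55, 0.444, 0.55]
contact_force: [0.3, 0.1, -1.7]
gripper_width: 40.0
```

>>> drive_tool:
  motion:
    - [0,0,0,0]
    - [0,0,0,0]
    - [0,0,0,0]
    - [0,0,0,0]
  grip: 56

```text
clock: 32.55
position: [546.3, 10.8, 72.9]
ee_rot: [-0.445, 0.55, 0.444, 0.55]
contact_force: [-0.1, -0.1, 0.6]
gripper_width: 55.8
```

>>> drive_tool:
  motion:
    - [-10,0,0,0]
    - [-30,0,0,0]
    - [-40,0,0,0]
    - [-40,0,0,0]
    - [-20,0,0,0]
    - [0,0,0,0]
    - [0,0,0,0]

```text
clock: 33.13
position: [546.7, 11.0, 215.0]
ee_rot: [-0.445, 0.549, 0.444, 0.551]
contact_force: [-0.9, -0.5, -1.0]
gripper_width: 56.0
```

```bash
python3 -c "
from meas import *
go([458.2+14.5,263.5+67.5,215],-12.1)
im,c=shot('wrist','w16')
capscan(im,c,W(42,-33),123)
"
```

```text
pos [546.7  11.  215. ] jaw 167.9 tilt [-1.    -0.004  0.002] j6 -0.53 F [-0.9 -0.5 -1. ] w 56.0 t 33.1
spin -0.02 then shift [2.000e-01 1.394e+02 2.974e+02]
cap 571.0 6.6 d 51.2 eqd 23.2 mean [573.    5.7] [210 169] [222 230]
cap 544.1 3.3 d 49.4 eqd 40.0 mean [544.6   3.1] [228 159] [275 219]
```

>>> drive_tool:
  motion:
    - [0,15.5,33,0]
    - [0,15.5,33,0]
    - [0,15.5,33,0]
    - [0,15.5,33,0]
    - [0,15.5,33,0]
    - [0,15.5,33,0]
    - [0,15.5,33,0]
    - [0,15.5,33,0]
    - [0,15.5,33,0]
    - [0,0,0,0]
  grip: 75

```text
clock: 34.02
position: [470.5, 335.1, 210.5]
ee_rot: [-0.446, 0.55, 0.446, 0.548]
contact_force: [0.7, 0.2, 0.7]
gripper_width: 74.9
```

>>> drive_tool:
  motion:
    - [0,0,0,0]
    - [0,0,0,0]

```text
clock: 34.18
position: [471.4, 329.8, 211.2]
ee_rot: [-0.445, 0.551, 0.444, 0.549]
contact_force: [-0.9, 0.1, 1.0]
gripper_width: 75.0
```

```bash
python3 -c "
from meas import *
im,c=shot('wrist','w17')
for p in ((457,262),(550,359),(464,349)):
    print(p,proj(c,[[*p,105]]).round()); capscan(im,c,p)
go([458,263,50],-12.1)
"
```

```text
(457, 262) [[249. 110.]]
cap 452.6 266.2 d 38.6 eqd 36.2 mean [452.9 266.3] [233  90] [280 138]
(550, 359) [[170. 244.]]
cap 549.9 361.3 d 87.4 eqd 59.0 mean [545.5 359.7] [130 206] [207 288]
(464, 349) [[263. 215.]]
cap 466.9 355.0 d 49.2 eqd 43.2 mean [465.  354.3] [242 195] [286 246]
cap 460.7 328.2 d 25.0 eqd 15.8 mean [460.6 325.8] [247 181] [276 194]
pos [471.8 329.4 211.6] jaw 167.8 tilt [-1.     0.001 -0.002] j6 -1.1 F [-0.4 -0.  -0.3] w 75.0 t 34.2
spin -0.05 then shift [161.8  -0.7 -67.4]
```

>>> drive_tool:
  motion:
    - [0,2,-22,0]
    - [0,2,-22,0]
    - [15,1.3,-22,0]
    - [35,0,0,0]
    - [35,0,0,0]
    - [35,0,0,0]
    - [28,0,0,0]
    - [10,0,0,0]
    - [0,0,0,0]
    - [0,0,0,0]

```text
clock: 35.07
position: [453.9, 266.7, 55.4]
ee_rot: [-0.444, 0.55, 0.444, 0.55]
contact_force: [0.4, -1.1, -0.1]
gripper_width: 74.9
```

>>> drive_tool:
  motion:
    - [0,0,0,0]
    - [0,0,0,0]
    - [0,0,0,0]
    - [0,0,0,0]
    - [0,0,0,0]
    - [0,0,0,0]
    - [0,0,0,0]
  grip: 20

```text
clock: 35.65
position: [453.8, 267.9, 56.6]
ee_rot: [-0.445, 0.549, 0.445, 0.551]
contact_force: [-2.2, 0.5, 6.5]
gripper_width: 39.9
```

```bash
cat >> meas.py <<'E'
def rim(z0,name):
    """held jar: tool-z offset of its centre, from the near rim edge of the cap top; z0 = TCP height when it stood on its floor"""
    im,c=shot("wrist",name); T=arm.calibration("wrist")["T_tool_cam"];K=arm.calibration("wrist")["K"]
    hsv=cv2.cvtColor(im,cv2.COLOR_BGR2HSV)
    for r in range(236,290,3): print(r,hsv[r,251].tolist(),end=" ")
    f=lambda r:(lambda d:(T[:3,3]+d*((-(105-z0)-T[0,3])/d[0]))[2]+20.5)(T[:3,:3]@np.array([0,-(r-K[1,2])/K[1,1],-1]))
    print("\noffset for rim rows",{r:round(f(r),1) for r in (250,255,260,265,270)})
E
python3 -c "
from meas import *
z0=arm.read_state()['position'][2]
go([*W(-42,-33),130],-12.1); rim(z0,'w18')
"
```

```text
pos [453.8 267.9  56.6] jaw 167.9 tilt [-1.    -0.002  0.002] j6 -1.05 F [-2.2  0.5  6.5] w 39.9 t 35.6
spin 0.04 then shift [ -73.9  -60.7 -231.6]
236 [10, 38, 20] 239 [23, 46, 22] 242 [23, 46, 22] 245 [6, 44, 29] 248 [10, 33, 23] 251 [15, 67, 23] 254 [12, 51, 25] 257 [3, 96, 77] 260 [3, 97, 92] 263 [3, 106, 91] 266 [3, 117, 87] 269 [3, 133, 86] 272 [4, 143, 89] 275 [4, 152, 92] 278 [129, 74, 69] 281 [111, 122, 75] 284 [111, 124, 74] 287 [111, 122, 73] 
offset for rim rows {250: np.float64(-3.6), 255: np.float64(-1.7), 260: np.float64(0.1), 265: np.float64(2.0), 270: np.float64(3.9)}
```

>>> drive_tool:
  motion:
    - [-5,0,0,0]
    - [-25,0,0,0]
    - [-35,0,0,0]
    - [-35,0,0,0]
    - [-30,0,0,0]
    - [0,0,0,0]

```text
clock: 36.2
position: [456.1, 269.5, 192.1]
ee_rot: [-0.445, 0.545, 0.445, 0.555]
contact_force: [1.1, 1.0, -1.2]
gripper_width: 39.5
```

>>> drive_tool:
  motion:
    - [0,-9,-33,0]
    - [0,-9,-33,0]
    - [0,-9,-33,0]
    - [0,-9,-33,0]
    - [0,-9,-33,0]
    - [0,-9,-33,0]
    - [20,-7,-32,0]
    - [20,0,0,0]
    - [0,0,0,0]
    - [0,0,0,0]

```text
clock: 37.03
position: [463.9, 28.8, 144.2]
ee_rot: [-0.444, 0.551, 0.444, 0.549]
contact_force: [0.1, 1.0, 0.3]
gripper_width: 39.7
```

>>> drive_tool:
  motion:
    - [15,0,0,0]
    - [15,0,0,0]
    - [0,0,0,0]
    - [0,0,0,0]
    - [0,0,0,0]

```text
clock: 37.45
position: [465.6, 30.3, 116.1]
ee_rot: [-0.445, 0.549, 0.445, 0.55]
contact_force: [0.2, 0.8, -1.0]
gripper_width: 39.8
```

```bash
python3 -c "
from meas import *
go([*W(-42,-33),100],-12.1); rim(56.6,'w19')"
```

```text
pos [465.6  30.3 116.1] jaw 168.0 tilt [-1.    -0.002  0.001] j6 -0.63 F [ 0.2  0.8 -1. ] w 39.8 t 37.5
spin 0.09 then shift [16.1  0.8 -2. ]
236 [10, 26, 29] 239 [12, 43, 30] 242 [30, 27, 28] 245 [4, 46, 39] 248 [10, 26, 29] 251 [13, 54, 33] 254 [15, 46, 33] 257 [3, 96, 101] 260 [3, 98, 120] 263 [3, 105, 121] 266 [3, 118, 117] 269 [4, 133, 115] 272 [4, 144, 119] 275 [4, 151, 123] 278 [130, 75, 92] 281 [111, 121, 99] 284 [110, 124, 99] 287 [111, 118, 97] 
offset for rim rows {250: np.float64(-3.6), 255: np.float64(-1.7), 260: np.float64(0.2), 265: np.float64(2.0), 270: np.float64(4.0)}
```

>>> drive_tool:
  motion:
    - [5,0.7,-1,0]
    - [8,0,0,0]
    - [4,0,0,0]
    - [4,0,0,0]
    - [4,0,0,0]
    - [4,0,0,0]
    - [0,0,0,0]
    - [0,0,0,0]

```text
clock: 38.17
position: [463.7, 28.6, 85.4]
ee_rot: [-0.444, 0.55, 0.444, 0.55]
contact_force: [0.7, -0.1, -1.7]
gripper_width: 39.5
```

```bash
python3 -c "
from meas import *
go([*W(-42,-33),74.6],-12.1)"
```

```text
pos [463.7  28.6  85.4] jaw 167.9 tilt [-1.  0. -0.] j6 -0.62 F [ 0.7 -0.1 -1.7] w 39.5 t 38.2
spin -0.02 then shift [10.8 -0.8  0.1]
```

>>> drive_tool:
  motion:
    - [4,0,0,0]
    - [3,0,0,0]
    - [2,0,0,0]
    - [1.5,0,0,0]
    - [0.5,0,0,0]
    - [0,0,0,0]
    - [0,0,0,0]

```text
clock: 38.75
position: [463.7, 28.6, 74.8]
ee_rot: [-0.444, 0.55, 0.444, 0.55]
contact_force: [2.0, 1.1, -2.1]
gripper_width: 39.7
```

>>> drive_tool:
  motion:
    - [0,0,0,0]
    - [0,0,0,0]
    - [0,0,0,0]
    - [0,0,0,0]
  grip: 56

```text
clock: 39.08
position: [463.4, 28.4, 74.8]
ee_rot: [-0.444, 0.55, 0.444, 0.55]
contact_force: [0.9, -0.2, 0.1]
gripper_width: 56.0
```

>>> drive_tool:
  motion:
    - [-10,0,0,0]
    - [-30,0,0,0]
    - [-40,0,0,0]
    - [-40,0,0,0]
    - [-20,0,0,0]
    - [0,0,0,0]
    - [0,0,0,0]

```text
clock: 39.67
position: [463.8, 28.7, 215.9]
ee_rot: [-0.445, 0.549, 0.444, 0.551]
contact_force: [-0.8, -0.6, -0.6]
gripper_width: 55.8
```

```bash
python3 -c "
from meas import *
go([465+14.5,353+67.5,215],-12.1)
"
```

```text
pos [463.8  28.7 215.9] jaw 167.9 tilt [-1.    -0.002  0.002] j6 -0.62 F [-0.8 -0.6 -0.6] w 55.8 t 39.7
spin -0.03 then shift [  1.6  66.8 386.3]
```

>>> drive_tool:
  motion:
    - [0,6,35,0]
    - [0,6,35,0]
    - [0,6,35,0]
    - [0,6,35,0]
    - [0,6,35,0]
    - [0,6,35,0]
    - [0,6,35,0]
    - [0,6,35,0]
    - [0,6,35,0]
    - [0,6,35,0]
  grip: 75

```text
clock: 40.5
position: [477.3, 384.3, 212.3]
ee_rot: [-0.445, 0.552, 0.444, 0.548]
contact_force: [0.5, -0.2, 0.7]
gripper_width: 74.7
```

>>> drive_tool:
  motion:
    - [0,7,36,0]
    - [0,0,0,0]
    - [0,0,0,0]
    - [0,0,0,0]

```text
clock: 40.83
position: [478.3, 419.1, 212.6]
ee_rot: [-0.445, 0.551, 0.444, 0.548]
contact_force: [-1.1, -0.7, -0.7]
gripper_width: 75.3
```

```bash
python3 -c "
from meas import *
im,c=shot('wrist','w20')
for p in ((464,353),(547,360)):
    print(p,proj(c,[[*p,105]]).round()); capscan(im,c,p)
go([464,353,52],-12.1)
"
```

```text
(464, 353) [[250. 113.]]
cap 464.9 359.8 d 39.5 eqd 38.5 mean [464.7 359.6] [226  96] [275 146]
(547, 360) [[152. 144.]]
cap 548.0 369.4 d 47.0 eqd 42.1 mean [548.  369.2] [126 131] [181 180]
cap 522.6 364.5 d 26.0 eqd 14.8 mean [519.8 364.1] [174 128] [193 157]
pos [478.6 418.6 213.4] jaw 167.9 tilt [-1.     0.001 -0.003] j6 -1.18 F [-0.4  0.9  0.3] w 74.9 t 40.9
spin -0.05 then shift [161.6   0.3 -66.8]
```

>>> drive_tool:
  motion:
    - [0,1,-20,0]
    - [0,0,-20,0]
    - [15,0,-20.4,0]
    - [35,0,0,0]
    - [35,0,0,0]
    - [35,0,0,0]
    - [30,0,0,0]
    - [12,0,0,0]
    - [0,0,0,0]
    - [0,0,0,0]

```text
clock: 41.72
position: [465.6, 359.9, 52.8]
ee_rot: [-0.444, 0.551, 0.444, 0.55]
contact_force: [-0.0, -0.0, 0.5]
gripper_width: 75.2
```

>>> drive_tool:
  motion:
    - [0,0,0,0]
    - [0,0,0,0]
    - [0,0,0,0]
    - [0,0,0,0]
    - [0,0,0,0]
    - [0,0,0,0]
    - [0,0,0,0]
  grip: 20

```text
clock: 42.3
position: [466.1, 361.9, 54.7]
ee_rot: [-0.445, 0.549, 0.445, 0.551]
contact_force: [-1.9, -0.4, 6.0]
gripper_width: 39.6
```

```bash
python3 -c "
from meas import *
z0=arm.read_state()['position'][2]
go([*W(-42,33),130],-12.1); rim(z0,'w21')
"
```

```text
pos [466.1 361.9  54.7] jaw 167.9 tilt [-1.    -0.002  0.002] j6 -1.15 F [-1.9 -0.4  6. ] w 39.6 t 42.3
spin 0.03 then shift [ -75.8  -68.4 -260.1]
236 [60, 23, 22] 239 [30, 12, 21] 242 [90, 13, 19] 245 [15, 27, 19] 248 [105, 22, 23] 251 [0, 12, 21] 254 [30, 12, 22] 257 [150, 12, 21] 260 [30, 18, 43] 263 [40, 17, 44] 266 [38, 23, 44] 269 [38, 24, 43] 272 [36, 30, 42] 275 [36, 29, 44] 278 [36, 29, 44] 281 [18, 34, 38] 284 [3, 103, 57] 287 [2, 150, 95] 
offset for rim rows {250: np.float64(-4.5), 255: np.float64(-2.7), 260: np.float64(-0.9), 265: np.float64(1.0), 270: np.float64(2.9)}
```

>>> drive_tool:
  motion:
    - [-5,0,0,0]
    - [-25,0,0,0]
    - [-35,0,0,0]
    - [-35,0,0,0]
    - [-30,0,0,0]
    - [0,0,0,0]

```text
clock: 42.85
position: [468.3, 363.8, 190.5]
ee_rot: [-0.444, 0.545, 0.445, 0.555]
contact_force: [1.2, 0.1, -0.4]
gripper_width: 39.6
```

>>> drive_tool:
  motion:
    - [0,-9,-33,0]
    - [0,-9,-33,0]
    - [0,-9,-33,0]
    - [0,-9,-33,0]
    - [0,-9,-33,0]
    - [0,-9,-33,0]
    - [0,-9,-33,0]
    - [20,-5,-29,0]
    - [20,0,0,0]
    - [0,0,0,0]

```text
clock: 43.68
position: [474.3, 90.0, 139.5]
ee_rot: [-0.442, 0.553, 0.444, 0.548]
contact_force: [-0.1, -1.2, -1.0]
gripper_width: 39.9
```

>>> drive_tool:
  motion:
    - [15,0,0,0]
    - [13,0,0,0]
    - [0,0,0,0]
    - [0,0,0,0]
    - [0,0,0,0]
    - [0,0,0,0]

```text
clock: 44.18
position: [478.1, 93.4, 115.9]
ee_rot: [-0.445, 0.549, 0.445, 0.551]
contact_force: [-0.7, -0.6, -0.8]
gripper_width: 39.5
```

```bash
python3 -c "
from meas import *
go([*W(-42,33),100],-12.1); rim(54.7,'w22')"
```

```text
pos [478.1  93.4 115.9] jaw 167.9 tilt [-1.    -0.002  0.001] j6 -0.74 F [-0.7 -0.6 -0.8] w 39.5 t 44.2
spin 0.04 then shift [15.9 -0.2 -0.3]
236 [0, 0, 24] 239 [165, 21, 24] 242 [0, 10, 25] 245 [0, 10, 26] 248 [120, 10, 25] 251 [150, 9, 27] 254 [30, 10, 26] 257 [0, 9, 27] 260 [36, 25, 52] 263 [38, 19, 53] 266 [30, 20, 52] 269 [36, 25, 52] 272 [38, 39, 52] 275 [40, 29, 53] 278 [39, 34, 53] 281 [23, 23, 45] 284 [3, 100, 69] 287 [1, 151, 113] 
offset for rim rows {250: np.float64(-4.5), 255: np.float64(-2.7), 260: np.float64(-0.8), 265: np.float64(1.0), 270: np.float64(2.9)}
```

>>> drive_tool:
  motion:
    - [5,0,0.5,0]
    - [8,0,0,0]
    - [4,0,0,0]
    - [4,0,0,0]
    - [4,0,0,0]
    - [5,0,0,0]
    - [0,0,0,0]
    - [0,0,0,0]

```text
clock: 44.9
position: [477.5, 93.2, 84.3]
ee_rot: [-0.444, 0.55, 0.445, 0.55]
contact_force: [0.8, 0.5, -1.0]
gripper_width: 39.7
```

```bash
python3 -c "
from meas import *
go([*W(-42,33),72.7],-12.1)"
```

```text
pos [477.5  93.2  84.3] jaw 167.9 tilt [-1.  0. -0.] j6 -0.74 F [ 0.8  0.5 -1. ] w 39.7 t 44.9
spin -0.01 then shift [11.6 -0.8  0.1]
```

>>> drive_tool:
  motion:
    - [4,0,0,0]
    - [3,0,0,0]
    - [2,0,0,0]
    - [2,0,0,0]
    - [0.7,0,0,0]
    - [0,0,0,0]
    - [0,0,0,0]

```text
clock: 45.48
position: [477.5, 93.2, 73.0]
ee_rot: [-0.444, 0.55, 0.444, 0.55]
contact_force: [0.7, 0.3, -1.2]
gripper_width: 39.7
```

>>> drive_tool:
  motion:
    - [0,0,0,0]
    - [0,0,0,0]
    - [0,0,0,0]
    - [0,0,0,0]
  grip: 56

```text
clock: 45.82
position: [477.5, 93.1, 73.2]
ee_rot: [-0.444, 0.55, 0.444, 0.55]
contact_force: [0.5, -0.2, 0.2]
gripper_width: 55.9
```

>>> drive_tool:
  motion:
    - [-10,0,0,0]
    - [-30,0,0,0]
    - [-40,0,0,0]
    - [-40,0,0,0]
    - [-20,0,0,0]
    - [0,0,0,0]
    - [0,0,0,0]

```text
clock: 46.4
position: [477.7, 93.4, 214.3]
ee_rot: [-0.444, 0.549, 0.444, 0.551]
contact_force: [0.9, -0.6, -1.2]
gripper_width: 56.0
```

```bash
python3 -c "
from meas import *
go([547+14.5,366+67.5,215],-12.1)
"
```

```text
pos [477.7  93.4 214.3] jaw 167.9 tilt [-1.    -0.002  0.002] j6 -0.74 F [ 0.9 -0.6 -1.2] w 56.0 t 46.4
spin -0.02 then shift [ 2.000e-01 -1.060e+01  3.501e+02]
```

>>> drive_tool:
  motion:
    - [0,-1,35,0]
    - [0,-1,35,0]
    - [0,-1,35,0]
    - [0,-1,35,0]
    - [0,-1,35,0]
    - [0,-1,35,0]
    - [0,-1,35,0]
    - [0,-1,35,0]
    - [0,-1,35,0]
    - [0,-1.6,35,0]
  grip: 70

```text
clock: 47.23
position: [560.6, 434.2, 210.2]
ee_rot: [-0.445, 0.552, 0.444, 0.548]
contact_force: [1.3, -0.4, 0.1]
gripper_width: 70.4
```

>>> drive_tool:
  motion:
    - [0,0,0,0]
    - [0,0,0,0]
    - [0,0,0,0]

```text
clock: 47.48
position: [560.5, 432.3, 210.7]
ee_rot: [-0.445, 0.551, 0.444, 0.548]
contact_force: [0.8, -0.8, -0.6]
gripper_width: 69.8
```

```bash
python3 -c "
from meas import *
im,c=shot('wrist','w23')
for p in ((547,366),(534,430)):
    print(p,proj(c,[[*p,105]]).round()); capscan(im,c,p)
go([547,366,52],-12.1)
"
```

```text
(547, 366) [[249. 113.]]
cap 552.1 370.5 d 39.5 eqd 38.4 mean [552. 370.] [219  94] [268 144]
(534, 430) [[280. 187.]]
cap 533.6 438.5 d 62.3 eqd 46.9 mean [535.6 441.3] [257 162] [305 230]
pos [560.8 431.9 211.7] jaw 167.9 tilt [-1.     0.002 -0.003] j6 -1.1 F [-0.4  0.7 -0.1] w 70.0 t 47.5
spin -0.04 then shift [159.9  -0.6 -66.9]
```

>>> drive_tool:
  motion:
    - [0,-2,-21,0]
    - [0,-2,-21,0]
    - [15,-0.4,-20,0]
    - [35,0,0,0]
    - [35,0,0,0]
    - [35,0,0,0]
    - [27,0,0,0]
    - [11,0,0,0]
    - [0,0,0,0]
    - [0,0,0,0]

```text
clock: 48.37
position: [553.2, 371.3, 56.2]
ee_rot: [-0.445, 0.55, 0.444, 0.55]
contact_force: [-0.4, 1.2, -0.2]
gripper_width: 69.8
```

>>> drive_tool:
  motion:
    - [0,0,0,0]
    - [0,0,0,0]
    - [0,0,0,0]
    - [0,0,0,0]
    - [0,0,0,0]
    - [0,0,0,0]
    - [0,0,0,0]
  grip: 20

```text
clock: 48.95
position: [553.4, 372.6, 57.7]
ee_rot: [-0.445, 0.548, 0.445, 0.551]
contact_force: [-1.5, -0.1, 6.2]
gripper_width: 39.8
```

```bash
python3 -c "
from meas import *
z0=arm.read_state()['position'][2]
go([*W(42,33),130],-12.1); rim(z0,'w24')
"
```

```text
pos [553.4 372.6  57.7] jaw 167.9 tilt [-1.    -0.002  0.003] j6 -1.05 F [-1.5 -0.1  6.2] w 39.8 t 49.0
spin 0.04 then shift [ -73.   -69.3 -288.9]
236 [0, 13, 20] 239 [0, 0, 19] 242 [0, 0, 17] 245 [90, 12, 21] 248 [15, 26, 20] 251 [30, 13, 20] 254 [5, 77, 40] 257 [6, 101, 53] 260 [6, 94, 54] 263 [5, 102, 55] 266 [5, 100, 56] 269 [5, 105, 56] 272 [5, 107, 57] 275 [169, 71, 50] 278 [111, 139, 66] 281 [112, 139, 66] 284 [111, 139, 66] 287 [111, 141, 67] 
offset for rim rows {250: np.float64(-3.0), 255: np.float64(-1.2), 260: np.float64(0.7), 265: np.float64(2.6), 270: np.float64(4.6)}
```

>>> drive_tool:
  motion:
    - [-5,0,0,0]
    - [-25,0,0,0]
    - [-35,0,0,0]
    - [-35,0,0,0]
    - [-35,0,0,0]
    - [0,0,0,0]

```text
clock: 49.5
position: [556.0, 374.0, 199.7]
ee_rot: [-0.445, 0.544, 0.445, 0.555]
contact_force: [1.3, 0.7, 0.7]
gripper_width: 39.6
```

>>> drive_tool:
  motion:
    - [0,-8,-33,0]
    - [0,-8,-33,0]
    - [0,-8,-33,0]
    - [0,-8,-33,0]
    - [0,-8,-33,0]
    - [0,-8,-33,0]
    - [0,-8,-33,0]
    - [0,-8,-33,0]
    - [0,-5,-24,0]
    - [0,0,0,0]

```text
clock: 50.33
position: [558.6, 71.6, 190.1]
ee_rot: [-0.443, 0.551, 0.443, 0.551]
contact_force: [-0.5, -0.8, -0.2]
gripper_width: 39.9
```

>>> drive_tool:
  motion:
    - [20,0,0,0]
    - [25,0,0,0]
    - [25,0,0,0]
    - [0,0,0,0]
    - [0,0,0,0]
    - [0,0,0,0]
    - [0,0,0,0]

```text
clock: 50.92
position: [560.9, 76.2, 122.0]
ee_rot: [-0.445, 0.549, 0.444, 0.551]
contact_force: [-0.2, -0.2, -0.9]
gripper_width: 39.6
```

```bash
python3 -c "
from meas import *
go([*W(42,33),100],-12.1); rim(57.7,'w25')"
```

```text
pos [560.9  76.2 122. ] jaw 167.9 tilt [-1.    -0.003  0.002] j6 -0.63 F [-0.2 -0.2 -0.9] w 39.6 t 50.9
spin 0.03 then shift [22.   0.4 -0.9]
236 [0, 9, 27] 239 [15, 18, 28] 242 [15, 19, 27] 245 [0, 19, 27] 248 [0, 18, 28] 251 [15, 18, 29] 254 [5, 79, 55] 257 [4, 93, 74] 260 [5, 99, 75] 263 [5, 101, 76] 266 [6, 103, 77] 269 [6, 103, 77] 272 [6, 105, 78] 275 [171, 68, 71] 278 [111, 136, 92] 281 [111, 134, 93] 284 [111, 136, 92] 287 [111, 136, 92] 
offset for rim rows {250: np.float64(-3.0), 255: np.float64(-1.2), 260: np.float64(0.7), 265: np.float64(2.6), 270: np.float64(4.6)}
```

>>> drive_tool:
  motion:
    - [10,0.2,0.4,0]
    - [8,0,0,0]
    - [4,0,0,0]
    - [4,0,0,0]
    - [4,0,0,0]
    - [4,0,0,0]
    - [0,0,0,0]
    - [0,0,0,0]

```text
clock: 51.63
position: [559.5, 76.1, 85.6]
ee_rot: [-0.444, 0.55, 0.445, 0.55]
contact_force: [0.3, 1.2, -1.5]
gripper_width: 39.6
```

```bash
python3 -c "
from meas import *
go([*W(42,33),75.7],-12.1)"
```

```text
pos [559.5  76.1  85.6] jaw 167.9 tilt [-1.  0.  0.] j6 -0.63 F [ 0.3  1.2 -1.5] w 39.6 t 51.6
spin -0.01 then shift [ 9.9 -1.  -0.5]
```

>>> drive_tool:
  motion:
    - [3,-0.6,0,0]
    - [3,0,0,0]
    - [2,0,0,0]
    - [1.5,0,0,0]
    - [0.5,0,0,0]
    - [0,0,0,0]
    - [0,0,0,0]

```text
clock: 52.22
position: [560.0, 75.8, 76.0]
ee_rot: [-0.444, 0.55, 0.444, 0.55]
contact_force: [-0.2, 0.4, -1.8]
gripper_width: 39.4
```

>>> drive_tool:
  motion:
    - [0,0,0,0]
    - [0,0,0,0]
    - [0,0,0,0]
    - [0,0,0,0]
  grip: 56

```text
clock: 52.55
position: [560.0, 75.7, 76.2]
ee_rot: [-0.444, 0.55, 0.444, 0.55]
contact_force: [-0.7, -0.1, 0.7]
gripper_width: 56.0
```

>>> drive_tool:
  motion:
    - [-10,0,0,0]
    - [-30,0,0,0]
    - [-40,0,0,0]
    - [-40,0,0,0]
    - [-20,0,0,0]
    - [0,0,0,0]
    - [0,0,0,0]

```text
clock: 53.13
position: [560.5, 76.1, 218.3]
ee_rot: [-0.445, 0.549, 0.444, 0.551]
contact_force: [0.1, 0.5, -0.2]
gripper_width: 56.1
```

```bash
python3 -c "
from meas import *
go([649.5+10,-130+50,215],-12.1)
"
```

```text
pos [560.5  76.1 218.3] jaw 167.9 tilt [-1.    -0.003  0.003] j6 -0.63 F [ 0.1  0.5 -0.2] w 56.1 t 53.1
spin -0.02 then shift [   3.4 -129.5 -131.9]
```

>>> drive_tool:
  motion:
    - [0,-21,-28,0]
    - [0,-22,-29,0]
    - [0,-22,-29,0]
    - [0,-22,-29,0]
    - [0,-22,-29,0]
    - [0,-21,-29,0]
    - [0,0,0,0]
    - [0,0,0,0]
    - [0,0,0,0]
  grip: 80

```text
clock: 53.88
position: [649.9, -120.5, 214.4]
ee_rot: [-0.443, 0.551, 0.445, 0.549]
contact_force: [0.2, 0.6, -0.4]
gripper_width: 79.6
```

```bash
python3 -c "
from meas import *
im,c=shot('wrist','w26')
p=proj(c,[[649.5,-130,90],[649.5,-130,0]])[:,:]; print(p.round(), [proj(c,[[649.5+d,-130,90]])[0].round().tolist() for d in (-17,17)])
g=cv2.cvtColor(im,cv2.COLOR_BGR2GRAY)
cs=cv2.HoughCircles(cv2.GaussianBlur(g,(5,5),1),cv2.HOUGH_GRADIENT,1,15,param1=80,param2=18,minRadius=14,maxRadius=32)
for x,y,r in cs[0]:
    if np.hypot(*(np.array([x,y])-p[0]))<60: print(x,y,r,ray(c,[[x,y]],90).round(1),ray(c,[[x,y]],16).round(1))
go([649.5,-130,36.5],-12.1)
im,c=shot('top','t9'); S=cv2.cvtColor(im,cv2.COLOR_BGR2HSV)
"
```

```text
[[248. 179.]
 [248. 163.]] [[266.0, 176.0], [229.0, 183.0]]
248.5 170.5 20.1 [[ 647.  -137.8]] [[ 650.  -123.6]]
pos [ 650.1 -119.9  215. ] jaw 167.9 tilt [-1.     0.002 -0.   ] j6 -0.27 F [-0.4  0.3  0.6] w 80.0 t 53.9
spin 0.02 then shift [178.5  -2.  -10. ]
```

```bash
python3 -c "
from meas import *
im=cv2.imread('pics/w26.png'); g=cv2.cvtColor(im,cv2.COLOR_BGR2GRAY)
print('col248',{r:int(g[r,248]) for r in range(126,206,2)})
for r in (155,171,187): print(r,{x:int(g[r,x]) for x in range(214,286,3)})
im=cv2.imread('pics/w1.png'); g=cv2.cvtColor(im,cv2.COLOR_BGR2GRAY)
cs=cv2.HoughCircles(cv2.GaussianBlur(g,(5,5),1),cv2.HOUGH_GRADIENT,1,10,param1=80,param2=18,minRadius=14,maxRadius=28)[0]
print([x for x in cs.round(1).tolist() if abs(x[0]-250)<25 and abs(x[1]-175)<30])
"
```

```text
col248 {126: 174, 128: 175, 130: 176, 132: 177, 134: 172, 136: 173, 138: 178, 140: 181, 142: 180, 144: 174, 146: 169, 148: 160, 150: 131, 152: 142, 154: 150, 156: 150, 158: 153, 160: 111, 162: 84, 164: 96, 166: 102, 168: 113, 170: 129, 172: 144, 174: 157, 176: 130, 178: 150, 180: 159, 182: 149, 184: 156, 186: 156, 188: 152, 190: 151, 192: 145, 194: 136, 196: 119, 198: 166, 200: 179, 202: 179, 204: 181}
155 {214: 175, 217: 176, 220: 176, 223: 181, 226: 177, 229: 176, 232: 174, 235: 159, 238: 145, 241: 148, 244: 152, 247: 151, 250: 154, 253: 152, 256: 153, 259: 150, 262: 157, 265: 167, 268: 175, 271: 178, 274: 173, 277: 173, 280: 177, 283: 177}
171 {214: 180, 217: 177, 220: 173, 223: 176, 226: 176, 229: 156, 232: 97, 235: 103, 238: 117, 241: 129, 244: 134, 247: 137, 250: 135, 253: 125, 256: 113, 259: 103, 262: 95, 265: 152, 268: 147, 271: 176, 274: 178, 277: 172, 280: 173, 283: 177}
187 {214: 171, 217: 175, 220: 178, 223: 172, 226: 177, 229: 178, 232: 109, 235: 133, 238: 146, 241: 151, 244: 136, 247: 154, 250: 103, 253: 149, 256: 142, 259: 127, 262: 109, 265: 175, 268: 179, 271: 181, 274: 182, 277: 177, 280: 175, 283: 180}
[[251.5, 171.5, 16.600000381469727], [249.5, 186.5, 14.600000381469727]]
```

>>> drive_tool:
  motion:
    - [10,-2,-10,0]
    - [35,0,0,0]
    - [35,0,0,0]
    - [35,0,0,0]
    - [35,0,0,0]
    - [20,0,0,0]
    - [8,0,0,0]
    - [0,0,0,0]
    - [0,0,0,0]

```text
clock: 54.73
position: [651.4, -130.6, 38.8]
ee_rot: [-0.445, 0.549, 0.444, 0.55]
contact_force: [-0.4, -0.9, 1.4]
gripper_width: 79.7
```

>>> drive_tool:
  motion:
    - [0,0,0,0]
    - [0,0,0,0]
    - [0,0,0,0]
    - [0,0,0,0]
    - [0,0,0,0]
    - [0,0,0,0]
    - [0,0,0,0]
    - [0,0,0,0]
  grip: 25

```text
clock: 55.4
position: [651.5, -130.8, 40.0]
ee_rot: [-0.445, 0.549, 0.444, 0.55]
contact_force: [-0.5, 1.1, 6.3]
gripper_width: 35.0
```

>>> drive_tool:
  motion:
    - [-5,0,0,0]
    - [-20,0,0,0]
    - [-25,0,0,0]
    - [-25,0,0,0]
    - [0,0,0,0]
    - [0,0,0,0]
    - [0,0,0,0]

```text
clock: 55.98
position: [650.0, -130.6, 112.4]
ee_rot: [-0.444, 0.55, 0.445, 0.55]
contact_force: [-0.5, 0.2, -1.1]
gripper_width: 35.9
```

```bash
python3 -c "
from meas import *
go([485.8,-75.7,100],-12.1)
"
```

```text
pos [ 650.  -130.6  112.4] jaw 167.9 tilt [-1.     0.001  0.   ] j6 -0.26 F [-0.5  0.2 -1.1] w 35.9 t 56.0
spin -0.04 then shift [ 12.7 172.   19.3]
```

>>> drive_tool:
  motion:
    - [0,20,2,0]
    - [0,30,3.5,0]
    - [0,30,3.5,0]
    - [0,30,3.5,0]
    - [0,30,3.5,0]
    - [0,22,2.3,0]
    - [0,10,1,0]
    - [0,0,0,0]
    - [0,0,0,0]
    - [0,0,0,0]

```text
clock: 56.82
position: [487.9, -75.9, 112.9]
ee_rot: [-0.445, 0.55, 0.444, 0.55]
contact_force: [0.8, -0.7, -1.1]
gripper_width: 35.4
```

>>> drive_tool:
  motion:
    - [15,0,0,0]
    - [15,0,0,0]
    - [8,0,0,0]
    - [3,0,0,0]
    - [0,0,0,0]
    - [0,0,0,0]
    - [0,0,0,0]

```text
clock: 57.4
position: [487.4, -75.8, 72.6]
ee_rot: [-0.445, 0.55, 0.444, 0.55]
contact_force: [-0.9, 0.5, -1.3]
gripper_width: 35.3
```

```bash
python3 -c "
from meas import *
go([485.8,-75.7,65.5],-12.1)
im,c=shot('wrist','w27')
H,S,V=cv2.split(cv2.cvtColor(im,cv2.COLOR_BGR2HSV))
t=np.radians(-12.1)
pts=proj(c,[[485.4-x*np.sin(t)*-0+np.cos(t)*x-np.sin(t)*y,-77+np.sin(t)*x+np.cos(t)*y,27] for x,y in ((-64,-32),(64,0),(-64,32),(33,-32),(0,-32))]); print(pts.round())
r=wood_rect(im,c,18); print(r)
"
```

```text
pos [487.4 -75.8  72.6] jaw 167.9 tilt [-1.    -0.001  0.   ] j6 -0.39 F [-0.9  0.5 -1.3] w 35.3 t 57.4
spin -0.0 then shift [ 7.1  1.6 -0.2]
[[355. 169.]
 [155. 218.]
 [346. 262.]
 [200. 169.]
 [253. 169.]]
[(array([486.5, -74.2, 177.9, 107. , -12.1]), array([257., 193.]))]
```

Adjust and lower slowly to contact.

>>> drive_tool:
  motion:
    - [2,1.6,0,0]
    - [2,0,0,0]
    - [1,0,0,0]
    - [0,0,0,0]
    - [0,0,0,0]
    - [0,0,0,0]

```text
clock: 57.95
position: [485.1, -75.5, 67.1]
ee_rot: [-0.444, 0.55, 0.444, 0.55]
contact_force: [-0.7, 0.0, -0.9]
gripper_width: 35.7
```

>>> drive_tool:
  motion:
    - [1,0,0,0]
    - [0.7,0,0,0]
    - [0,0,0,0]
    - [0,0,0,0]

```text
clock: 58.28
position: [485.2, -75.5, 67.0]
ee_rot: [-0.445, 0.55, 0.444, 0.55]
contact_force: [-4.2, 1.6, 11.8]
gripper_width: 35.3
```

>>> drive_tool:
  motion:
    - [0.7,0,0,0]
    - [0,0,0,0]
    - [0,0,0,0]

```text
clock: 58.53
position: [485.2, -75.5, 66.9]
ee_rot: [-0.445, 0.55, 0.444, 0.55]
contact_force: [-5.7, 2.4, 16.6]
gripper_width: 35.6
```

>>> drive_tool:
  motion:
    - [-1.5,0,0,0]
    - [0,0,0,0]
    - [0,0,0,0]

```text
clock: 58.78
position: [485.6, -75.4, 67.0]
ee_rot: [-0.445, 0.549, 0.444, 0.55]
contact_force: [-2.8, 1.4, 7.8]
gripper_width: 35.7
```

>>> drive_tool:
  motion:
    - [0,0,0,0]
    - [0,0,0,0]
    - [0,0,0,0]
    - [0,0,0,0]
    - [0,0,0,0]
  grip: 80

```text
clock: 59.2
position: [485.0, -75.5, 65.9]
ee_rot: [-0.444, 0.55, 0.445, 0.55]
contact_force: [-0.4, 1.2, -0.9]
gripper_width: 80.2
```

>>> drive_tool:
  motion:
    - [-15,0,0,0]
    - [-30,0,0,0]
    - [-40,0,0,0]
    - [-40,0,0,0]
    - [-35,0,0,0]
    - [0,0,0,0]
    - [0,0,0,0]
    - [0,0,0,0]
    - [0,0,0,0]

```text
clock: 59.95
position: [484.1, -75.5, 224.6]
ee_rot: [-0.444, 0.551, 0.445, 0.549]
contact_force: [-1.0, -0.2, -0.4]
gripper_width: 79.6
```

```bash
python3 -c "
from meas import *
im,c=shot('wrist','w28')
for n,p,z in (('mill',[485.3,-76.5],117),('j1',W(42,-33),123),('j2',W(-42,-33),123),('j3',W(-42,33),123),('j4',W(42,33),123)): print(n,proj(c,[[*p,z]]).round()[0])
g=cv2.cvtColor(im,cv2.COLOR_BGR2GRAY); u,v=proj(c,[[485.3,-76.5,117]])[0].astype(int)
print({r:int(g[r,u]) for r in range(v-50,v+40,3)}); print({x:int(g[v,x]) for x in range(u-40,u+41,3)})
ims,cs=shot('scene'); S=cv2.cvtColor(ims,cv2.COLOR_BGR2HSV)
for n,p,z in (('mill',[485.3,-76.5],117),('j1',W(42,-33),123),('j2',W(-42,-33),123),('j3',W(-42,33),123),('j4',W(42,33),123)):
    q=proj(cs,[[*p,z],[*p,z-15],[*p,z-50]]).astype(int); print(n,q.tolist(),[S[b,a].tolist() for a,b in q])
go([485,-76,100],-12.1)
cv2.imwrite('pics/s9.png',ims)
top()
"
```

```text
mill [248. 194.]
j1 [203. 299.]
j2 [294. 299.]
j3 [291. 358.]
j4 [205. 358.]
{143: 51, 146: 73, 149: 73, 152: 73, 155: 72, 158: 72, 161: 78, 164: 148, 167: 154, 170: 154, 173: 153, 176: 71, 179: 99, 182: 108, 185: 130, 188: 151, 191: 163, 194: 164, 197: 160, 200: 147, 203: 159, 206: 156, 209: 147, 212: 122, 215: 106, 218: 107, 221: 106, 224: 91, 227: 60, 230: 57}
{207: 74, 210: 76, 213: 74, 216: 74, 219: 76, 222: 76, 225: 75, 228: 76, 231: 107, 234: 129, 237: 143, 240: 152, 243: 85, 246: 163, 249: 128, 252: 157, 255: 150, 258: 139, 261: 122, 264: 107, 267: 84, 270: 75, 273: 76, 276: 75, 279: 75, 282: 75, 285: 76}
mill [[296, 170], [296, 174], [295, 184]] [[12, 7, 181], [30, 7, 178], [8, 26, 79]]
j1 [[267, 173], [266, 177], [266, 187]] [[108, 110, 111], [8, 61, 63], [130, 6, 133]]
j2 [[288, 180], [288, 184], [287, 195]] [[109, 101, 116], [10, 58, 53], [20, 80, 93]]
j3 [[274, 186], [274, 191], [273, 202]] [[8, 30, 69], [24, 25, 52], [3, 146, 101]]
j4 [[252, 178], [252, 183], [252, 193]] [[6, 101, 86], [4, 31, 58], [8, 17, 161]]
pos [484.3 -75.6 224.6] jaw 167.9 tilt [-1.     0.003 -0.001] j6 -0.39 F [ 0.4 -0.4 -1.4] w 79.9 t 60.0
spin -0.02 then shift [124.6  -1.2  -0.2]
wood top18 [551.9  16.2 211.5  86.6  78.1] top34 [550.7  16.1 208.9  85.6  78.1]
wood top18 [786.9 -78.5 144.6  84.4 -89.1] top34 [782.9 -77.5 142.8  83.4 -89.1]
```

>>> drive_tool:
  motion:
    - [-10,0,20,0]
    - [-10,0,30,0]
    - [-10,0,35,0]
    - [-10,0,35,0]
    - [0,0,35,0]
    - [0,0,30,0]
    - [0,0,0,0]
    - [0,0,0,0]
    - [0,0,0,0]

```text
clock: 60.85
position: [523.5, 105.2, 265.3]
ee_rot: [-0.444, 0.551, 0.445, 0.549]
contact_force: [0.5, -1.1, -0.3]
gripper_width: 80.0
```

```bash
python3 -c "
from meas import *
im=cv2.imread('pics/w28.png')
c=cam('wrist'); im,c=shot('wrist','w29'); print(rackpose(im,c))
for a in ((42,-33),(-42,-33),(-42,33),(42,33)): print(a,W(*a).round(1)); capscan(im,c,W(*a),123)
H,S,V=cv2.split(cv2.cvtColor(im,cv2.COLOR_BGR2HSV)); m=((V<100)&(S<50)).astype(np.uint8); m[150:]=0
for b in blobs(m,600): print('dark@27',rect(c,b,27),b.min(0),b.max(0))
p=proj(c,[[485.3,-76.5,117],[485.3,-76.5,27]]); print(p.round(), arm.read_state()['position'])
"
```

```text
(array([246. , 243.3, 321.1,  69.8, -89. ]), array([453, 107], dtype=int32), array([511, 326], dtype=int32))
(42, -33) [546.6  10.9]
cap 546.0 12.6 d 77.8 eqd 54.4 mean [547.    6.1] [173  44] [237 129]
(-42, -33) [464.4  28.5]
cap 466.8 29.4 d 77.8 eqd 52.0 mean [462.8  24.3] [260  44] [323 128]
(-42, 33) [478.2  93.1]
cap 484.8 83.7 d 79.6 eqd 48.1 mean [480.7  88.5] [253 123] [319 182]
(42, 33) [560.4  75.5]
cap 552.1 69.5 d 79.5 eqd 49.3 mean [559.3  72.8] [178 123] [244 182]
dark@27 [236.1  34.1 129.1  68.9 -89.9] [449   0] [511 107]
dark@27 [488.4 -59.8 128.   33.8 -12. ] [191   0] [307  34]
[[249. -38.]
 [249.  -0.]] [523.4866614  104.73353546 265.51856793]
```

```bash
python3 -c "
from meas import *
im=cv2.imread('pics/w29.png'); c=cam('wrist')
H,S,V=cv2.split(cv2.cvtColor(cv2.medianBlur(im,3),cv2.COLOR_BGR2HSV)); m=((S>60)&(S<114)&(H>9)&(H<24)&(V>60)).astype(np.uint8); m[:,400:]=0; m[:40]=0; m[230:]=0
m=cv2.morphologyEx(m,cv2.MORPH_OPEN,np.ones((3,3),np.uint8)); bs=[b for b in blobs(m,150)]
print([(b.min(0).tolist(),b.max(0).tolist()) for b in bs]); print(rect(c,np.vstack(bs),42))
b0,c0=cv2.imread('pics/a_top.png'),cam('top'); b1=arm.get_image('top')[:,:,::-1]
d=(cv2.absdiff(cv2.GaussianBlur(b0,(3,3),0),cv2.GaussianBlur(b1,(3,3),0)).max(2)>45)
for n,(u,v) in dict(bottle=(160,124),mug=(238,120),garlic=(215,250),pot=(176,256),or1=(126,190),or2=(134,246)).items(): print(n,int(d[v-10:v+11,u-10:u+11].sum()))
"
```

```text
[([187, 66], [311, 176]), ([0, 40], [43, 128])]
[616.1  19.  362.8 131.1 -17.5]
bottle 0
mug 0
garlic 0
pot 273
or1 0
or2 286
```

```bash
python3 -c "
from meas import *
im=cv2.imread('pics/w29.png'); c=cam('wrist')
H,S,V=cv2.split(cv2.cvtColor(cv2.medianBlur(im,3),cv2.COLOR_BGR2HSV)); m=((S>60)&(S<114)&(H>9)&(H<24)&(V>60)).astype(np.uint8); m[:,400:]=0; m[:40]=0; m[230:]=0; m[:,:100]=0
m=cv2.morphologyEx(m,cv2.MORPH_OPEN,np.ones((3,3),np.uint8)); print(rect(c,np.vstack(blobs(m,150)),42))
b0=cv2.imread('pics/a_top.png'); t9=cv2.imread('pics/t9.png'); b1=arm.get_image('top')[:,:,::-1]
for n,(u,v) in dict(pot=(176,256),or2=(134,246),bare=(110,260)).items(): print(n,[[b[v,u+k].tolist() for k in (-12,0,12)] for b in (b0,t9,b1)])
a=arm.get_image('scene')[:,:,::-1]; s0=cv2.imread('pics/a_scene.png')
d=cv2.absdiff(a,s0).max(2)>45
for n,(u,v) in dict(pot=(283,266),or2=(249,273),or1=(181,260),garlic=(295,241),mug=(192,199),bottle=(159,195)).items(): print(n,int(d[v-12:v+13,u-12:u+13].sum()))
"
```

```text
[513.1  51.7 144.3 125.  -12.2]
pot [[[124, 135, 137], [133, 148, 152], [123, 130, 131]], [[122, 133, 134], [131, 145, 149], [122, 130, 130]], [[101, 107, 107], [58, 63, 63], [125, 131, 132]]]
or2 [[[122, 130, 132], [22, 77, 153], [10, 26, 51]], [[123, 131, 131], [19, 73, 148], [1, 23, 48]], [[105, 111, 111], [114, 124, 123], [121, 130, 129]]]
bare [[[123, 130, 130], [120, 126, 130], [125, 133, 135]], [[123, 130, 131], [116, 123, 125], [124, 131, 132]], [[127, 133, 134], [120, 127, 129], [126, 133, 134]]]
pot 0
or2 0
or1 61
garlic 0
mug 0
bottle 0
```

>>> drive_tool:
  motion:
    - [-10,-10,-35,0]
    - [0,-20,-40,0]
    - [0,-20,-40,0]
    - [0,-20,-40,0]
    - [0,-20,-40,0]
    - [0,-20,-40,0]
    - [0,-20,-35,0]
    - [0,0,0,0]
    - [0,0,0,0]
    - [0,0,0,0]

```text
clock: 61.88
position: [590.0, -171.9, 275.9]
ee_rot: [-0.444, 0.55, 0.444, 0.55]
contact_force: [-0.6, 0.8, -0.0]
gripper_width: 80.2
```

```bash
python3 -c "
from meas import *
b0=cv2.imread('pics/a_top.png'); b1=arm.get_image('top')[:,:,::-1].copy()
d=cv2.absdiff(b0,b1).max(2)>45
for n,(u,v) in dict(bottle=(160,124),mug=(238,120),garlic=(215,250),pot=(176,256),or1=(126,190),or2=(134,246)).items(): print(n,int(d[v-10:v+11,u-10:u+11].sum()))
s=arm.read_state();print(s['position'].round(),s['contact_force'].round(1),round(s['clock'],1))
im,c=shot('scene'); S=cv2.cvtColor(im,cv2.COLOR_BGR2HSV)
for n,p,z in (('mill',[485.3,-76.5],117),('j1',W(42,-33),123),('j2',W(-42,-33),123),('j3',W(-42,33),123),('j4',W(42,33),123)):
    q=proj(c,[[*p,z],[*p,z-15]]).astype(int); print(n,[S[b,a].tolist() for a,b in q])
"
```

```text
bottle 0
mug 0
garlic 0
pot 0
or1 0
or2 0
[ 590. -171.  276.] [-0.2  0.4 -0.2] 61.9
mill [[20, 8, 182], [25, 9, 178]]
j1 [[109, 122, 107], [15, 50, 61]]
j2 [[105, 95, 118], [4, 32, 56]]
j3 [[25, 44, 70], [23, 39, 52]]
j4 [[6, 100, 84], [175, 28, 55]]
```

All is in place; handing in.

```bash
python3 -c "
from bench import arm
print(arm.job_done())"
```

```text
the job is handed in; nothing more can be done
None
```

I completed the whole job in the order asked and handed it in at about 62 s. I set the mill aside, seated the slab with its round end to the bevels, and seated the rack. Then I put all four jars into wells and stood the mill in the middle of the slab.

**What the last checks showed:**
- **Rack:** it reads at (513, 52) and −12.2°, against about −12.1° for the tray.
- **Slab:** its long axis reads −12.0°, which is square. It touched the pocket floor at the expected height.
- **Jars:** each was released within 0.3 mm of the height for full depth. Colours in the scene camera match a cap at each well and the grey top at the mill's spot.
- **Mill:** its top showed in the wrist camera where it should stand, at about (485, −76).
- **Bystanders and orange look-alikes:** the top view shows no change at any of them.

**Checks that failed or disagreed:**
- The top camera read 3–4 mm off the wrist camera in y, so I placed by the wrist camera.
- The final outlines of the jar caps blended with shadow and wood, so they place each jar at its well only to about 5 mm.
- The circle search put the mill about 8 mm off on the worktop. A brightness profile agreed with the release point, and I used that.
- One look had the arm apparently hiding the pot and one orange jar. They read unchanged once it moved away.
- My 16 pictures ran out before the end, so the final checks were by numbers only.

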